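Unclamp the finished chassis, mount it in the back-box and fit its switches

TASK

The mounting chassis in the vise is finished: slide the vise jaw open, lift the chassis out by its rail and seat it right down over the four studs of the grey back-box. Then set every white rail switch lying on the table upright on the chassis rail, each fully down with its groove over the rail, side by side in any order and wholly on the rail. Push the empty vise shut again and leave the other tools and parts where they lie.

Things in the scene. Friction and masses are not known exactly. Their poses are not given: they have to be found in the camera images.
- vise: Grey machine vise fixed to the table, 125 mm jaws. Origin: on the table, midway between the jaws when 90 mm apart; x = the way the sliding jaw opens, y along the jaws, z up. Bed top (the work stands on it) 32 mm, jaw tops 66 mm above the table. Fixed jaw's face at x = -45 mm. Spindle and bar slide with the jaw and stick out beyond the far end (x = 195 mm).
- vise_jaw (a joint): Opening between the jaws in m: 0 = shut, 0.125 = fully open, 0.090 with the chassis gripped. Quick-release: the jaw slides by hand along the vise's x against about 7 N of drag plus 25 N per m/s, and stays where it is left.
- jaw_tail (a point): Centre of the top of the sliding jaw's tail, the narrow block behind the jaw: 36 mm wide (along the vise's y), 50 mm long, 34 mm high above the bed; this point is 66 mm above the table and 55 mm behind the jaw's face, and moves with the jaw. Pinch it across its width from above to slide the jaw.
- chassis: Finished aluminium mounting chassis, upside-down U, 200 (y) x 90 (x) x 40 mm high; on its top along y a steel rail 35 mm wide, 15 high, 164 long, centred: grip it there across x. Four 10 mm holes in its 4 mm top at x +-34, y +-88.5 mm. Origin: centre of its open underside, z up. Starts gripped in the vise, top 6 mm above the jaws. Same either way round. 0.4 to 0.65 kg.
- backbox: Grey plastic back-box fixed to the table: open tray 260 (y) x 150 (x) x 34 mm high, walls and floor 4 mm. Origin: underside centre, z up. Four upright 7 mm studs on its floor at x +-34, y +-88.5 mm; tapered tips end 54 mm, full diameter 46 mm above the origin. The chassis goes over them until its underside stands on the floor, its origin 4 mm above this one.
- device1: White 3-pole rail switch standing upright (may be absent), 85 (x) x 45 (y) x 72 mm high + 5 mm toggles in a row along y. Origin: underside centre, z up. Nose 45 x 45 mm, 45 to 72 mm up: grip it across x. Groove in the underside along y, 39 mm wide, 9 mm deep, goes over the 35 mm rail (its y along the rail's). Fitted: origin 46 mm above the chassis origin. 0.22 to 0.45 kg.
- device2: White 3-pole rail switch standing upright (may be absent), 85 (x) x 45 (y) x 72 mm high + 5 mm toggles in a row along y. Origin: underside centre, z up. Nose 45 x 45 mm, 45 to 72 mm up: grip it across x. Groove in the underside along y, 39 mm wide, 9 mm deep, goes over the 35 mm rail (its y along the rail's). Fitted: origin 46 mm above the chassis origin. 0.22 to 0.45 kg.
- device3: White 3-pole rail switch standing upright (may be absent), 85 (x) x 45 (y) x 72 mm high + 5 mm toggles in a row along y. Origin: underside centre, z up. Nose 45 x 45 mm, 45 to 72 mm up: grip it across x. Groove in the underside along y, 39 mm wide, 9 mm deep, goes over the 35 mm rail (its y along the rail's). Fitted: origin 46 mm above the chassis origin. 0.22 to 0.45 kg.
- driver_a: Red screwdriver lying flat, handle 105 mm, blade 115 mm, 26 mm high; origin on the table under the collar between them, x along the blade. Bystander: leave alone.
- gland: Grey cable gland standing upright, 60 mm across, 75 mm high; origin at its foot. Bystander: leave alone.
- label_reel: White label reel lying flat, 68 mm across, 22 mm high; origin at its underside. Bystander: leave alone.
- cutters: Red-handled cutters lying flat, 170 mm long, 17 mm high; origin under their pivot. Bystander: leave alone.
Not all that is in view belongs to the job. What is shaped like the device1 but turquoise is not meant.

How it is judged (in metres and radians):
On the way, in this order (a step that is already met when the one before it is completed fails the run):
1. the vise jaw is slid open (jaws more than 100 mm apart) with the chassis still standing on the vise bed (value of joint vise_jaw above 0.1 m and horizontal distance between chassis and vise below 0.04 m and height (world z) of chassis below 0.037 m), for 0.2 s.
2. the chassis is seated over the studs of the back-box, fully down (horizontal distance between chassis and backbox below 0.004 m and z of chassis in the frame of backbox between 0.002 and 0.0065 m and angle between the y axis of chassis and the y axis of backbox, either way round below 0.04 rad and angle between chassis's own z axis and vertical below 0.035 rad), for 0.3 s.
At the end, for the whole second after the job is handed in: Chassis down over the studs (within 4 mm of centre, 2.5 mm in height, level); every switch present upright on the rail: fully down (2.5 mm), within 4.5 mm of its middle line, centre within 64 mm of the rail middle; jaws under 6 mm apart; all at rest, released (all of step 2 and linear speed of each of chassis, device1, device2, device3 below 0.02 m/s and value of joint vise_jaw below 0.006 m and x of device1 in the frame of chassis between -0.0045 and 0.0045 m and y of device1 in the frame of chassis between -0.064 and 0.064 m and z of device1 in the frame of chassis between 0.0435 and 0.0485 m and angle between the y axis of each of device1, device2, device3 and the y axis of chassis, either way round below 0.1 rad and angle between each of device1, device2, device3's own z axis and vertical below 0.06 rad and x of device2 in the frame of chassis between -0.0045 and 0.0045 m and y of device2 in the frame of chassis between -0.064 and 0.064 m and z of device2 in the frame of chassis between 0.0435 and 0.0485 m and x of device3 in the frame of chassis between -0.0045 and 0.0045 m and y of device3 in the frame of chassis between -0.064 and 0.064 m and z of device3 in the frame of chassis between 0.0435 and 0.0485 m); the robot touches nothing.
It fails at once if a bystander (screwdriver, gland, reel or cutters) is shoved more than 60 mm (distance of any of driver_a, gland, label_reel, cutters from where it was at the start of the episode above 0.06 m).
It fails at once if the chassis is tipped over (more than 45 degrees) (angle between chassis's own z axis and vertical above 0.785 rad).
Of device1, device2, device3 only 2 to 3 are there at a start; the rules pass over those that are not, and their reading is None.
At some moment in a run one of device1, device2, device3 may be knocked a few centimetres aside while the robot is not near it.
It also fails if it takes over 210 s, if anything falls off the work surface, if the arm or the gripper's body presses on something with over 40 N, if the wrist force passes 120 N, or if a joint passes its speed limit or range.

ROBOT

A 6-joint arm with a two-finger parallel gripper is mounted at the origin on the work surface. World frame = base frame: x ahead of the robot, y to its left, z up, the work surface at z = 0. Lengths are in m, angles in degrees, forces in N, time in s.
With the tool pointing down it reaches from about 0.375 to 0.9 m from the base axis. Payload 3.1 kg.
Tool frame: the origin (TCP) lies where the fingers leave the gripper's body, on its centre line; the fingertips stand 70 mm ahead of it and the grasp point (between the pads) lies 51 mm ahead of it; y points along the fingers, z is the direction in which the jaws open and shut, and the axes are right-handed (so a half turn about y gives the same grasp; the last joint's range is limited). The gripper opens to 87 mm and grips with 3 to 60 N. Pads are 19 mm wide; open, the fingers measure 117 mm over their backs; the gripper's body (75 mm by 190 mm) begins 51 mm behind the grasp point.
Start: joints at [-73.482, 30.224, 82.088, -0, 67.689, -10.227], TCP at [0.281, -0.558, 0.292] pointing down, gripper open.
Joint ranges: [-176.69, 176.69], [-43.24, 126.21], [12.49, 139.97], [-82, 262], [0, 151.66], [-163.58, 163.58]. Speed limits (degrees/s): [159.86, 159.86, 180, 180, 180, 180].

INTERFACE

Orientations are given as a 3x3 rotation matrix whose columns are the frame's x, y, z axes.
In Python, from rig import bot gives the robot as it stands.
- The arm moves only by the shell command python3 -m pendant 'ROWS'. ROWS is JSON, a list of rows, each a list of 3 entries, a list of its own where there are three numbers: the shift along the tool's x, y, z in cm, then the turn, a rotation vector about the tool's x, y, z in rad, then the closure, from 0 (fully open) to 1 (shut). In form: [[[dx, dy, dz], [ax, ay, az], jaw], ...]. A call has 1 to 20 rows; each row shifts and turns the commanded pose from where the row before left it, along the tool's axes as they then stand; what a row does not reach is not made up. A row lasts 1/12 s, in which the tool goes at most 41.7 mm and 7.16 degrees, less where a joint would pass 70% of its speed; a pose out of reach is approached as far as the arm can. A call with a gripper value outside its range is refused whole. The fingers move at their own pace and stop on an object; the grip force is fixed at half the most. Time passes only in rows, so rows that do not move let the fingers close. It gives the time, the measured TCP pose, the force and the opening at its end, in the units of the state.
- bot.read_state(): the state, without advancing time (a new reading comes with each control period).
- bot.capture(name): name is "side" or "top"; returns a dict with "img" (420x560x3 uint8, red, green, blue), "fx", "fy", "cx", "cy" (pixels), "R" (3x3) and "t" (3): a world point X has camera coordinates R X + t. Camera axes: x right, y down, z forward; pixel columns grow to the right and rows downward; lengths in m; the calibration is good to about 2 mm. A picture is of the moment at which its call begins. There is no depth.
- bot.hand_in(): hands the job in, once; it reports no verdict.
The state is a dict: "time_s": time; "joint_positions": joint angles; "qvel": joint speeds; "tau": joint torques, N m; "position": TCP position; "tcp_rot": TCP orientation; "force": force on the tool from outside, world axes, zero at the start; "moment": the same for the moment, N m; "opening": opening from 0.0 (shut) to 1.0 (fully open).
Only numpy, scipy, OpenCV 4.12 (cv2) and the standard library are available. Lean on these libraries where they do the work, as an engineer would, in place of code of your own. Each camera call takes 0.05 s, during which the arm holds its last target.

## Working session

There is one attempt and no reset: what is moved stays moved. The work goes in short steps, Python scripts to look and compute and a shell command to move; the robot and the scene stay as the last step left them, time stands still between calls to the robot, and variables do not carry over. Pictures are saved under pics/ and viewed, and the job is handed in when it is done.

```bash
ls; mkdir -p pics
python3 - <<'E'
from rig import bot
import cv2,numpy as np
s=bot.read_state()
for k in ['time_s','position','tcp_rot','force','opening']: print(k,s[k])
for n in ['side','top']:
    c=bot.capture(n); cv2.imwrite(f'pics/{n}0.png',c['img'][:,:,::-1])
    print(n,c['fx'],c['fy'],c['cx'],c['cy'],np.round(c['R'],4).tolist(),np.round(c['t'],4).tolist())
E
```

```text
pics
time_s 0.0
position [ 0.2811247  -0.55755031  0.29127053]
tcp_rot [[-8.92996258e-01 -6.33029594e-04  4.50063644e-01]
 [-4.50063943e-01  2.06217522e-03 -8.92993950e-01]
 [-3.62818498e-04 -9.99997673e-01 -2.12641855e-03]]
force [-0.59892391  0.23866196  0.68505825]
opening 0.9999671130474346
side 416.5822254612765 416.5822254612765 274.71653972906637 210.25593886478444 [[-0.9916, -0.1296, -0.0037], [-0.0797, 0.6318, -0.771], [0.1022, -0.7642, -0.6368]] [0.5073, 0.1025, 1.257]
top 428.0235615241135 428.0235615241135 269.2679715775182 209.5081931162868 [[-0.0184, -0.9997, 0.0138], [-0.997, 0.0173, -0.0759], [0.0757, -0.0151, -0.997]] [0.0264, 0.5284, 1.1424]
```

View pics/side0.png

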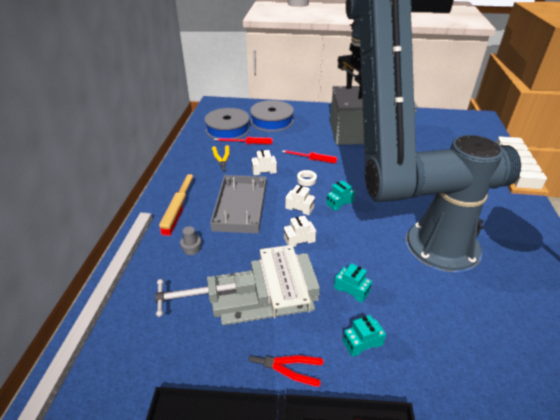

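View pics/top0.png

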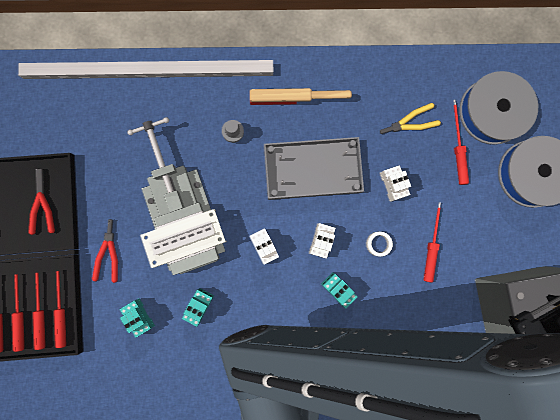

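The side view shows the robot at the right with the vise at about (265,285). The top view shows three white switches at about (264,246), (323,240) and (397,183). The back-box is at (315,168) and the vise with the chassis at (183,235). The turquoise decoys are to be left alone. I'll enlarge the views to measure.

```bash
cat > h.py <<'E'
from rig import bot
import cv2,numpy as np
def ray(c,u,v,z):
    R=np.array(c['R']);t=np.array(c['t']);C=-R.T@t
    d=R.T@np.array([(u-c['cx'])/c['fx'],(v-c['cy'])/c['fy'],1])
    return C+d*(z-C[2])/d[2]
def proj(c,X):
    p=np.array(c['R'])@np.array(X)+np.array(c['t']); return np.array([c['fx']*p[0]/p[2]+c['cx'],c['fy']*p[1]/p[2]+c['cy']])
def crop(c,u0,v0,w,h,s,name):
    im=c['img'][v0:v0+h,u0:u0+w,::-1]
    im=cv2.resize(im,None,fx=s,fy=s,interpolation=cv2.INTER_CUBIC)
    cv2.imwrite('pics/'+name,im)
E
python3 - <<'E'
from h import *
c=bot.capture('top')
crop(c,120,110,133,100*0+170,5*0+ 3.5,'t1.png')
crop(c,240,130,190,145,4,'t2.png')
c=bot.capture('side')
crop(c,150,130,190,145,4,'s2.png')
crop(c,145,235,190,100,4,'s1.png')
E
```

```text
(no output)
```

View pics/t1.png

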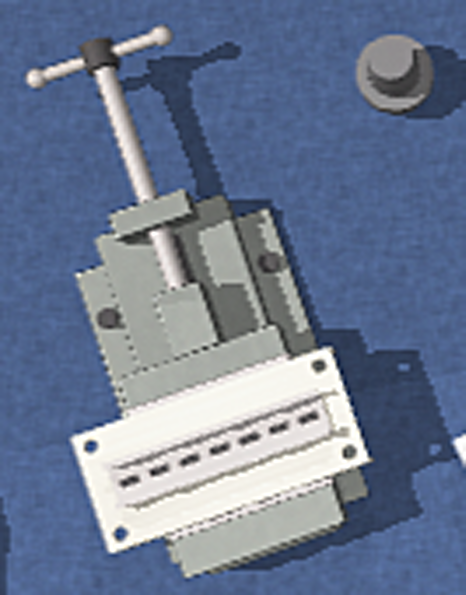

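View pics/t2.png

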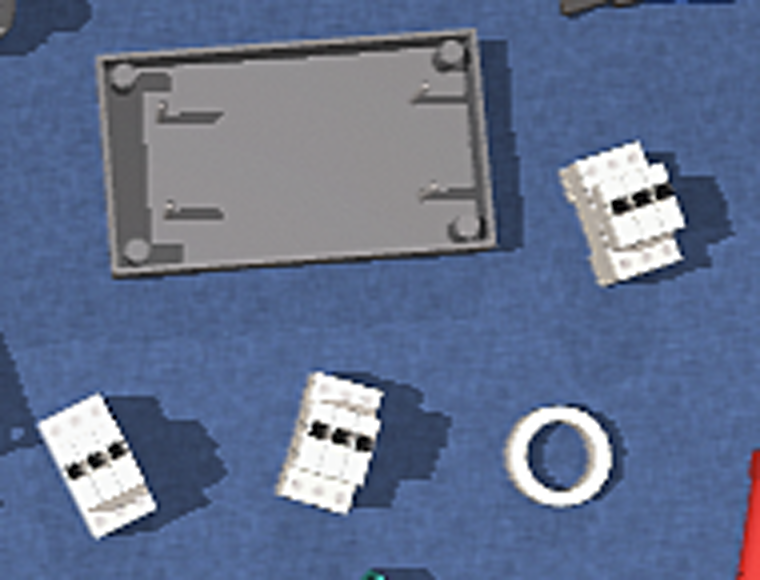

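View pics/s2.png

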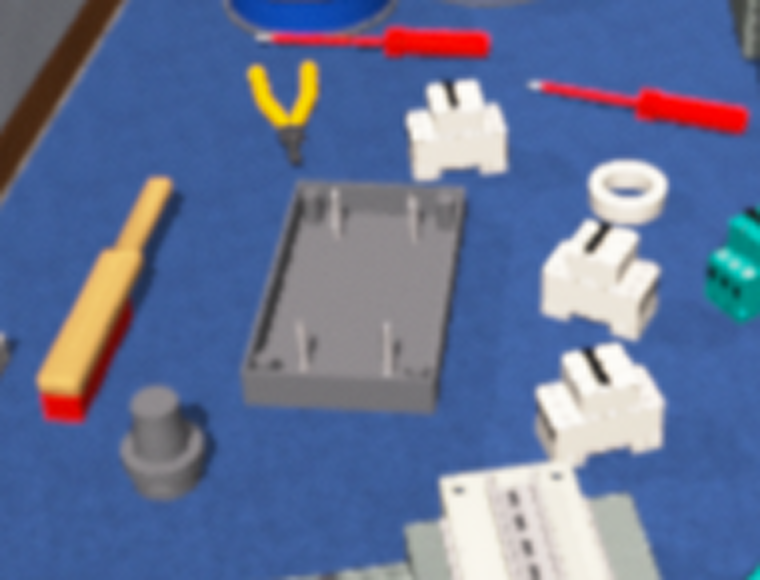

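View pics/s1.png

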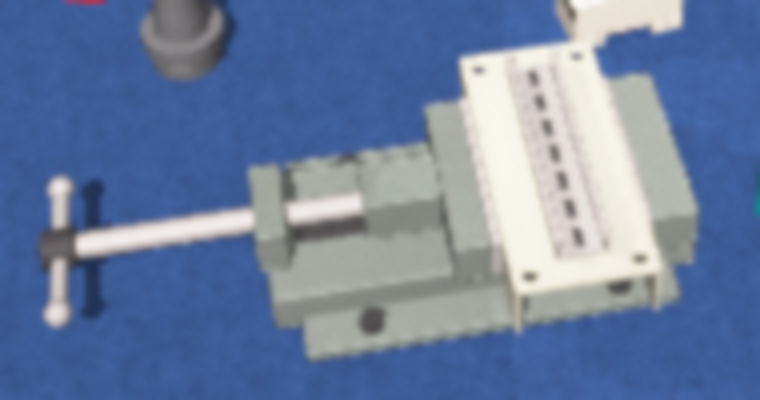

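```bash
cat >> h.py <<'E'
def pts(c,L,off,s,z): return np.array([ray(c,(x+.5)/s-.5+off[0],(y+.5)/s-.5+off[1],z) for x,y in L])
E
python3 - <<'E'
from h import *
np.set_printoptions(precision=4,suppress=True)
ct=bot.capture('top');cs=bot.capture('side')
def rect(P,name):
    m=P.mean(0); a=(P[1]+P[2]-P[0]-P[3])/2; b=(P[2]+P[3]-P[0]-P[1])/2
    print(name,m,'len01',np.linalg.norm(a),np.degrees(np.arctan2(a[1],a[0])),'len12',np.linalg.norm(b),np.degrees(np.arctan2(b[1],b[0])))
rect(pts(ct,[(90,446),(319,365),(348,452),(119,533)],(120,110),3.5,.072),'chassis top')
rect(pts(cs,[(530,276),(478,70),(576,57),(640,259)],(145,235),4,.072),'chassis side')
rect(pts(ct,[(98,57),(472,30),(494,243),(115,277)],(240,130),4,.034),'box top')
rect(pts(cs,[(245,372),(300,184),(467,188),(437,380)],(150,130),4,.034),'box side')
rect(pts(ct,[(161,105),(425,86),(430,188),(170,206)],(240,130),4,.054),'studs top')
rect(pts(cs,[(302,322),(335,191),(413,198),(388,322)],(150,130),4,.054),'studs side')
E
```

```text
chassis top [0.4555 0.2429 0.072 ] len01 0.17725420367790667 -71.4572274288765 len12 0.0675868125821149 -161.83715698367408
chassis side [0.4573 0.2444 0.072 ] len01 0.17638511375671015 -71.29111019074526 len12 0.06795285538776344 -162.05669530918092
box top [ 0.6398 -0.1043  0.034 ] len01 0.2561971620571153 -86.24975016340184 len12 0.1484754739725372 -176.38634733152819
box side [ 0.6393 -0.1033  0.034 ] len01 0.25532482496622316 -86.82352810775465 len12 0.1487100800106905 -175.80880319792695
studs top [ 0.6398 -0.103   0.054 ] len01 0.17506600841040879 -86.83751446028324 len12 0.06833032565776861 -177.59835097072832
studs side [ 0.6409 -0.1029  0.054 ] len01 0.17267140119966812 -86.69554922345564 len12 0.06766712010639982 -177.24842517702015
```

```bash
cat >> h.py <<'E'
def go(x,y,z,yaw):
    """turn about tool y (rad) then shift (cm) in the turned axes; tool kept pointing down"""
    s=bot.read_state();R=np.array(s['tcp_rot']);p=np.array(s['position'])
    from scipy.spatial.transform import Rotation as Ro
    a=np.radians(yaw);zc=np.array([np.cos(a),np.sin(a),0]);yc=np.array([0,0,-1.]);T=np.column_stack([np.cross(yc,zc),yc,zc])
    print('t',round(s['time_s'],2),'TCP',p.round(4),'yaw z',np.degrees(np.arctan2(R[1,2],R[0,2])).round(2),'open',round(s['opening'],3),'F',np.round(s['force'],1))
    print('turn rotvec',Ro.from_matrix(R.T@T).as_rotvec().round(4),'then shift cm',(T.T@(np.array([x,y,z])-p)*100).round(2))
E
python3 - <<'E'
from h import *
np.set_printoptions(precision=4,suppress=True)
ct=bot.capture('top');cs=bot.capture('side')
print('tail px->world', pts(ct,[(160,292),(203,285),(217,340),(176,352)],(120,110),3.5,.066))
print('tail side',pts(cs,[(363,152),(432,143),(439,187),(365,199)],(145,235),4,.066))
a=np.radians(18.4);c0=np.array([.4563,.2436])
t=c0+.1*np.array([np.cos(a),np.sin(a)]);print('tail expected',t)
for p in [proj(ct,[*t,.066]),proj(cs,[*t,.066])]: print(p)
go(t[0],t[1],.26,-71.6)
E
```

```text
tail px->world [[0.5729 0.2877 0.066 ]
 [0.5776 0.2558 0.066 ]
 [0.5363 0.2455 0.066 ]
 [0.5279 0.2759 0.066 ]]
tail side [[0.5821 0.2487 0.066 ]
 [0.5389 0.2353 0.066 ]
 [0.5281 0.2717 0.066 ]
 [0.5729 0.2874 0.066 ]]
tail expected [0.5512 0.2752]
[170.1989 201.2865]
[245.2183 281.5212]
t 0.4 TCP [ 0.2812 -0.558   0.2921] yaw z -63.25 open 1.001 F [-1.   0.5 -0.2]
turn rotvec [ 0.0004  0.1457 -0.    ] then shift cm [-51.91   3.21 -70.54]
```

Run:
```python
from h import *
ct=bot.capture('top');cs=bot.capture('side')
a=np.radians(18.4);ex=np.array([np.cos(a),np.sin(a)]);ey=np.array([-ex[1],ex[0]]);m=np.array([.5553,.2627])
o=[]
for c,u0,v0 in [(ct,145,170),(cs,225,255)]:
    s=8
    im=cv2.resize(c['img'][v0:v0+60,u0:u0+50,::-1],None,fx=s,fy=s,interpolation=cv2.INTER_CUBIC)
    q=[]
    for i,j in [(-1,-1),(-1,1),(1,1),(1,-1)]:
        p=m+ex*i*.025+ey*j*.018; q.append((proj(c,[*p,.066])-[u0,v0]+.5)*s-.5)
    cv2.polylines(im,[np.int32(q)],True,(0,0,255),1); o.append(im)
cv2.imwrite('pics/tail.png',np.hstack(o))
```

```text
(no output)
```

View pics/tail.png

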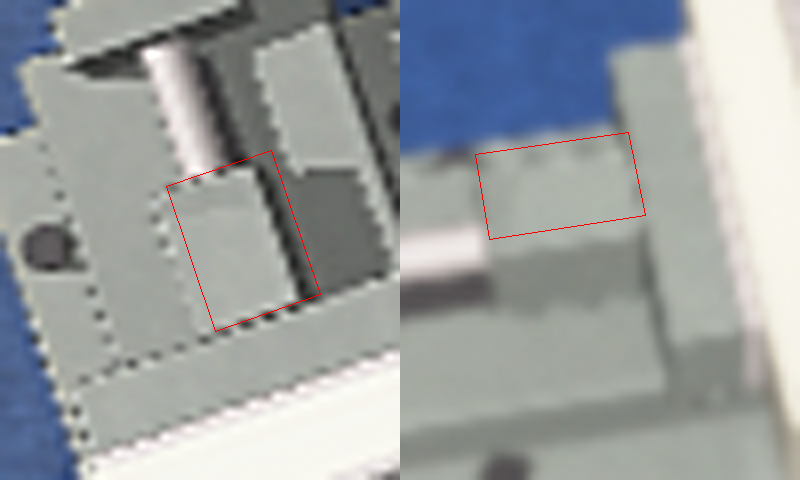

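The top view shows the tail about 4 mm to the left of my drawn estimate, and the side view agrees, so the tail centre is about (0.554, 0.266). I'll move above it.

Run:
```python
from h import *
go(.554,.266,.20,-71.6)
```

```text
t 0.5 TCP [ 0.2813 -0.5581  0.2922] yaw z -63.26 open 1.0 F [ 0.2 -0.7  0.1]
turn rotvec [ 1.000e-04  1.456e-01 -0.000e+00] then shift cm [-51.89   9.22 -69.59]
```

```bash
python3 -m pendant '[[[0,0,0],[0,0.073,0],0.3],[[0,0,0],[0,0.073,0],0.3],[[-2,0,-2.68],[0,0,0],0.3],[[-2,0,-2.68],[0,0,0],0.3],[[-2,0,-2.68],[0,0,0],0.3],[[-2,0,-2.68],[0,0,0],0.3],[[-2,0,-2.68],[0,0,0],0.3],[[-2,0,-2.68],[0,0,0],0.3],[[-2,0,-2.68],[0,0,0],0.3],[[-2,0,-2.68],[0,0,0],0.3],[[-2,0,-2.68],[0,0,0],0.3],[[-2,0,-2.68],[0,0,0],0.3],[[-2,0,-2.68],[0,0,0],0.3],[[-2,0,-2.68],[0,0,0],0.3],[[-2,0,-2.68],[0,0,0],0.3],[[-2,0,-2.68],[0,0,0],0.3],[[-2,0,-2.68],[0,0,0],0.3],[[-2,0,-2.68],[0,0,0],0.3]]'
python3 - <<'E'
from h import *
go(.554,.266,.20,-71.6)
E
```

```text
time_s: 2.0
position: [0.4501, -0.0487, 0.2926]
tcp_rot: [[-0.949, 0.001, 0.315], [-0.315, -0.0, -0.949], [-0.001, -1.0, 0.001]]
force: [0.5, -0.3, 0.3]
opening: 0.703
t 2.0 TCP [ 0.4501 -0.0487  0.2926] yaw z -71.63 open 0.703 F [ 0.5 -0.3  0.3]
turn rotvec [-0.0006 -0.0005 -0.0007] then shift cm [-19.79   9.26 -26.58]
```

```bash
python3 -m pendant '[[[-2,0,-2.66],[0,0,0],0.3],[[-2,0,-2.66],[0,0,0],0.3],[[-2,0,-2.66],[0,0,0],0.3],[[-2,0,-2.66],[0,0,0],0.3],[[-2,0,-2.66],[0,0,0],0.3],[[-2,0.5,-2.66],[0,0,0],0.3],[[-2,0.5,-2.66],[0,0,0],0.3],[[-2,1.0,-2.66],[0,0,0],0.3],[[-2,1.5,-2.66],[0,0,0],0.3],[[-1.8,1.7,-2.66],[0,0,0],0.3],[[0,2,0],[0,0,0],0.3],[[0,2,0],[0,0,0],0.3],[[0,0,0],[0,0,0],0.3]]'
python3 - <<'E'
from h import *
go(.554,.266,.108,-71.6)
for n,u,v in [('top',120,120),('side',150,230)]:
    c=bot.capture(n); crop(c,u,v,150,150,4,n+'a.png')
E
```

```text
time_s: 3.08
position: [0.5513, 0.2647, 0.1962]
tcp_rot: [[-0.949, -0.008, 0.317], [-0.317, -0.002, -0.949], [0.008, -1.0, -0.0]]
force: [-0.4, 0.1, -0.2]
opening: 0.703
t 3.08 TCP [0.5513 0.2647 0.1962] yaw z -71.54 open 0.703 F [-0.4  0.1 -0.2]
turn rotvec [0.0004 0.001  0.0084] then shift cm [-0.29  8.82 -0.04]
```

View pics/sidea.png

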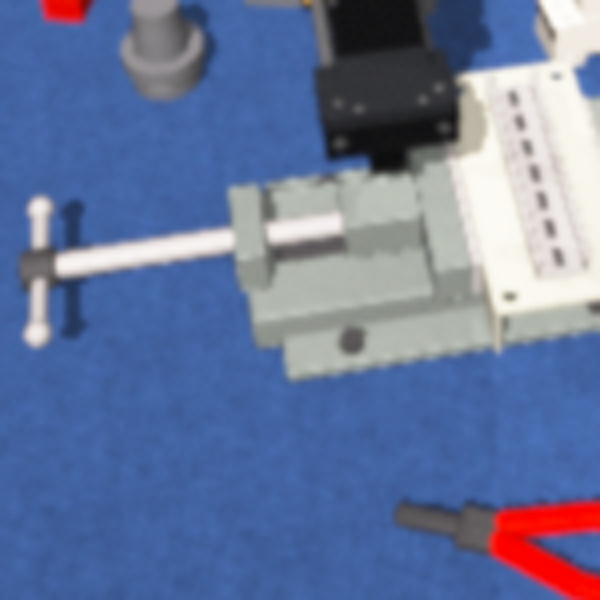

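View pics/topa.png

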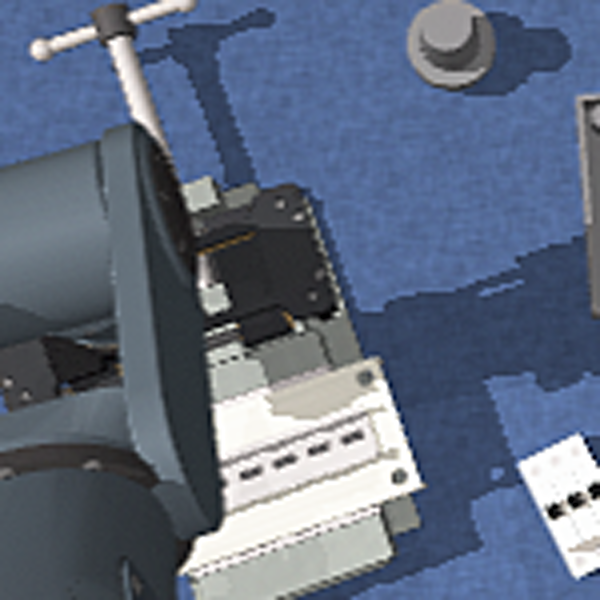

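The gripper hangs over the tail, as seen in the side view around (385,150), and is clear of the chassis. I'll descend and pinch.

```bash
python3 -m pendant '[[[-0.2,2,0],[0,0,0],0.3],[[0,2,0],[0,0,0],0.3],[[0,2,0],[0,0,0],0.3],[[0,1.5,0],[0,0,0],0.3],[[0,1,0],[0,0,0],0.3],[[0,0.0,0],[0,0,0],0.3],[[0,0,0],[0,0,0],0.3]]'
python3 - <<'E'
from h import *
go(.554,.266,.108,-71.6)
E
```

```text
time_s: 3.77
position: [0.5564, 0.2651, 0.1162]
tcp_rot: [[-0.949, 0.001, 0.315], [-0.315, 0.0, -0.949], [-0.001, -1.0, 0.0]]
force: [0.6, 0.4, -0.3]
opening: 0.701
t 3.77 TCP [0.5564 0.2651 0.1162] yaw z -71.65 open 0.701 F [ 0.6  0.4 -0.3]
turn rotvec [-0.     -0.0009 -0.0014] then shift cm [ 0.2   0.82 -0.16]
```

```bash
python3 -m pendant '[[[0.2,0.4,-0.15],[0,0,0],0.3],[[0,0.4,0],[0,0,0],0.3],[[0,0,0],[0,0,0],0.3],[[0,0,0],[0,0,0],0.7],[[0,0,0],[0,0,0],0.8],[[0,0,0],[0,0,0],0.8],[[0,0,0],[0,0,0],0.8],[[0,0,0],[0,0,0],0.8],[[0,0,0],[0,0,0],0.8],[[0,0,0],[0,0,0],0.8]]'
python3 - <<'E'
from h import *
go(.554,.266,.108,-71.6)
E
```

```text
time_s: 4.6
position: [0.5526, 0.2682, 0.1074]
tcp_rot: [[-0.949, -0.001, 0.314], [-0.314, 0.004, -0.949], [-0.001, -1.0, -0.004]]
force: [-2.2, 8.1, -0.1]
opening: 0.415
t 4.6 TCP [0.5526 0.2682 0.1074] yaw z -71.71 open 0.415 F [-2.2  8.1 -0.1]
turn rotvec [ 0.0038 -0.0019 -0.0007] then shift cm [-0.06 -0.06  0.25]
```

```bash
python3 -m pendant '[[[0,0,-0.15],[0,0,0],0.8],[[-0.2,0,0],[0,0,0],0.8],[[-0.2,0,0],[0,0,0],0.8],[[-0.2,0,0],[0,0,0],0.8],[[-0.2,0,0],[0,0,0],0.8],[[-0.2,0,0],[0,0,0],0.8],[[-0.2,0,0],[0,0,0],0.8],[[-0.2,0,0],[0,0,0],0.8],[[-0.2,0,0],[0,0,0],0.8],[[-0.2,0,0],[0,0,0],0.8],[[-0.2,0,0],[0,0,0],0.8],[[-0.2,0,0],[0,0,0],0.8],[[-0.2,0,0],[0,0,0],0.8],[[-0.2,0,0],[0,0,0],0.8],[[-0.2,0,0],[0,0,0],0.8],[[0,0,0],[0,0,0],0.8],[[0,0,0],[0,0,0],0.8],[[0,0,0],[0,0,0],0.8]]'
python3 - <<'E'
from h import *
go(.554,.266,.108,-71.6)
E
```

```text
time_s: 6.1
position: [0.5765, 0.2763, 0.1073]
tcp_rot: [[-0.949, -0.007, 0.315], [-0.315, -0.0, -0.949], [0.007, -1.0, -0.002]]
force: [-6.5, 1.8, 6.5]
opening: 0.407
t 6.1 TCP [0.5765 0.2763 0.1073] yaw z -71.65 open 0.407 F [-6.5  1.8  6.5]
turn rotvec [ 0.0018 -0.0008  0.0068] then shift cm [ 2.46 -0.07  0.27]
```

```bash
python3 -m pendant '[[[0,0,0],[0,0,0],0.3],[[0,0,0],[0,0,0],0.3],[[0,0,0],[0,0,0],0.3],[[0,0,0],[0,0,0],0.3],[[0,-2,0],[0,0,0],0.3],[[0,-3,0],[0,0,0],0.3],[[0,-3,0],[0,0,0],0.3],[[0,-3,0],[0,0,0],0.3],[[0,0,0],[0,-0.12,0],0.3],[[0,0,0],[0,-0.12,0],0.3],[[0,0,0],[0,-0.12,0],0.3],[[0,0,0],[0,-0.12,0],0.3],[[0,0,0],[0,-0.12,0],0.3],[[0,0,0],[0,-0.12,0],0.3],[[0,0,0],[0,-0.12,0],0.3],[[0,0,0],[0,-0.12,0],0.3],[[0,0,0],[0,-0.12,0],0.3],[[0,0,0],[0,-0.12,0],0.3],[[0,0,0],[0,-0.12,0],0.3],[[0,0,0],[0,-0.12,0],0.3]]'
python3 - <<'E'
from h import *
go(.4563,.2436,.20,18.4)
for n,u,v in [('top',120,120),('side',150,230)]:
    c=bot.capture(n); crop(c,u,v,180,140,4,n+'b.png')
E
```

```text
time_s: 7.77
position: [0.5798, 0.276, 0.2172]
tcp_rot: [[0.195, 0.0, 0.981], [-0.981, -0.0, 0.195], [0.0, -1.0, 0.0]]
force: [-0.1, 0.4, -0.6]
opening: 0.7
t 7.77 TCP [0.5798 0.276  0.2172] yaw z 11.22 open 0.7 F [-0.1  0.4 -0.6]
turn rotvec [-0.0003 -0.1254  0.0004] then shift cm [ -0.82   1.72 -12.74]
```

View pics/sideb.png

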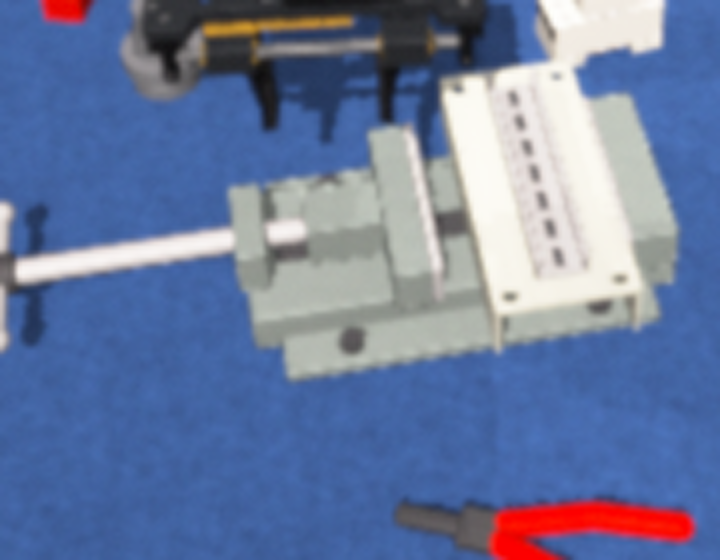

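View pics/topb.png

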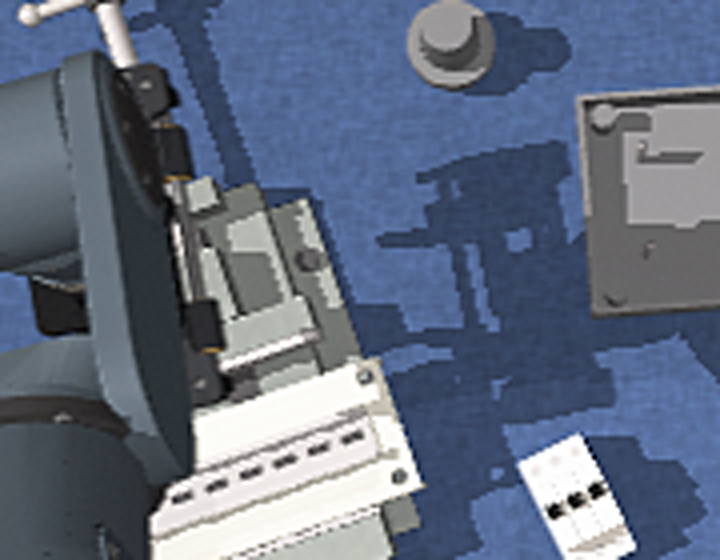

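The jaw is open and the chassis is still standing in place: in the side view the jaw is at (405,215), clear of the chassis at (545,210). Next I grip the rail.

```bash
python3 -m pendant '[[[0,0,0],[0,-0.12,0],0.3],[[-0.2,0,-2.5],[0,-0.006,0],0.3],[[-0.2,0,-2.5],[0,0,0],0.3],[[-0.2,0,-2.5],[0,0,0],0.3],[[-0.2,0.7,-2.5],[0,0,0],0.3],[[0,1,-2.5],[0,0,0],0.3],[[0,0,-0.24],[0,0,0],0.3],[[0,0,0],[0,0,0],0.3],[[0,0,0],[0,0,0],0.3],[[0,0,0],[0,0,0],0.3]]'
python3 - <<'E'
from h import *
go(.4563,.2436,.144,18.5)
E
```

```text
time_s: 8.7
position: [0.458, 0.2449, 0.2009]
tcp_rot: [[0.31, 0.004, 0.951], [-0.951, 0.001, 0.31], [0.0, -1.0, 0.004]]
force: [0.6, 0.2, 0.2]
opening: 0.696
t 8.7 TCP [0.458  0.2449 0.2009] yaw z 18.03 open 0.696 F [0.6 0.2 0.2]
turn rotvec [-0.0036 -0.0082  0.0002] then shift cm [ 0.07  5.69 -0.2 ]
```

```bash
python3 -m pendant '[[[0.07,1.5,-0.2],[0,-0.008,0],0.3],[[0,1.5,0],[0,0,0],0.3],[[0,1.2,0],[0,0,0],0.3],[[0,0.9,0],[0,0,0],0.3],[[0,0.5,0],[0,0,0],0.3],[[0,0,0],[0,0,0],0.3],[[0,0,0],[0,0,0],0.3],[[0,0,0],[0,0,0],0.3]]'
python3 - <<'E'
from h import *
go(.4563,.2436,.1442,18.5)
E
```

```text
time_s: 9.37
position: [0.4547, 0.2433, 0.1447]
tcp_rot: [[0.318, 0.001, 0.948], [-0.948, 0.0, 0.318], [0.0, -1.0, 0.001]]
force: [0.0, 0.3, 0.1]
opening: 0.698
t 9.37 TCP [0.4547 0.2433 0.1447] yaw z 18.56 open 0.698 F [0.  0.3 0.1]
turn rotvec [-0.0014  0.001   0.0001] then shift cm [0.02 0.05 0.16]
```

```bash
python3 -m pendant '[[[0,0.03,0.15],[0,0,0],0.5],[[0,0,0],[0,0,0],0.8],[[0,0,0],[0,0,0],0.8],[[0,0,0],[0,0,0],0.8],[[0,0,0],[0,0,0],0.8],[[0,0,0],[0,0,0],0.8],[[0,0,0],[0,0,0],0.8],[[0,0,0],[0,0,0],0.8]]'
python3 - <<'E'
from h import *
go(.4563,.2436,.1442,18.5)
E
```

```text
time_s: 10.03
position: [0.4565, 0.2439, 0.1442]
tcp_rot: [[0.318, 0.002, 0.948], [-0.948, 0.001, 0.318], [0.0, -1.0, 0.002]]
force: [1.9, 0.5, 0.2]
opening: 0.402
t 10.03 TCP [0.4565 0.2439 0.1442] yaw z 18.56 open 0.402 F [1.9 0.5 0.2]
turn rotvec [-0.0024  0.001   0.    ] then shift cm [ 0.02  0.   -0.02]
```

```bash
python3 -m pendant '[[[0,-0.3,0],[0,0,0],0.8],[[0,-0.5,0],[0,0,0],0.8],[[0,-1,0],[0,0,0],0.8],[[0,-1.2,0],[0,0,0],0.8],[[0,-1.5,0],[0,0,0],0.8],[[0,-1.5,0],[0,0,0],0.8],[[0,-1.5,0],[0,0,0],0.8],[[0,-1.5,0],[0,0,0],0.8],[[0,-1.5,0],[0,0,0],0.8],[[0,-1.0,0],[0,0,0],0.8],[[0,-0.5,0],[0,0,0],0.8],[[0,0,0],[0,0,0],0.8]]'
python3 - <<'E'
from h import *
go(.6395,-.1035,.26,3.4)
for n,u,v in [('top',120,120),('side',150,190)]:
    c=bot.capture(n); crop(c,u,v,180,140,4,n+'c.png')
E
```

```text
time_s: 11.03
position: [0.455, 0.2435, 0.2647]
tcp_rot: [[0.318, -0.0, 0.948], [-0.948, -0.0, 0.318], [0.0, -1.0, -0.0]]
force: [-0.5, 0.3, -5.0]
opening: 0.399
t 11.03 TCP [0.455  0.2435 0.2647] yaw z 18.57 open 0.399 F [-0.5  0.3 -5. ]
turn rotvec [1.000e-04 2.647e-01 0.000e+00] then shift cm [35.73  0.47 16.36]
```

View pics/sidec.png

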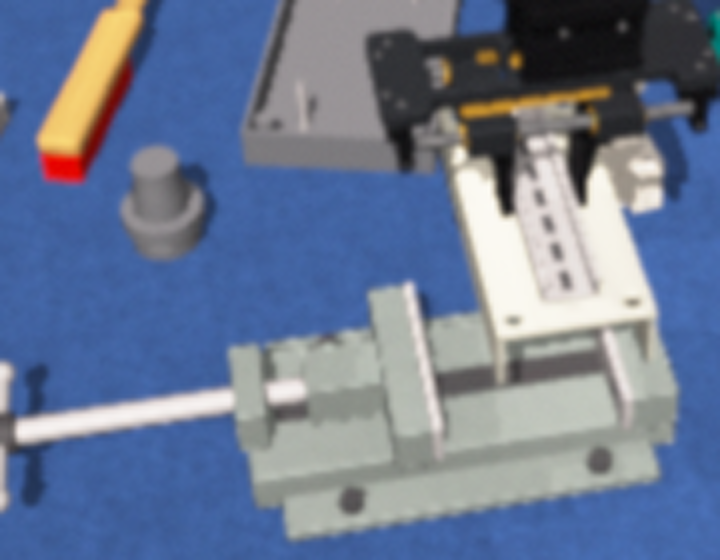

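The chassis hangs level over the open vise, with its near holes at (512,321) and (631,302). Before the chassis hides the studs I'll measure them more closely.

Run:
```python
from h import *
t=cv2.imread('pics/top0.png');s=cv2.imread('pics/side0.png')
def tile(im,L,w=26,h=26,k=14):
    return np.hstack([cv2.resize(im[v-h//2:v+h//2,u-w//2:u+w//2],None,fx=k,fy=k,interpolation=cv2.INTER_CUBIC) for u,v in L])
T=[(280,157),(346,153),(348,178),(283,182)]
S=[(226,212),(234,180),(253,182),(247,212)]
w=14
a=tile(t,T,w,w+4,14);b=tile(s,S,w,w+4,14)
cv2.imwrite('pics/studs.png',np.vstack([a,b]))
```

```text
(no output)
```

View pics/studs.png

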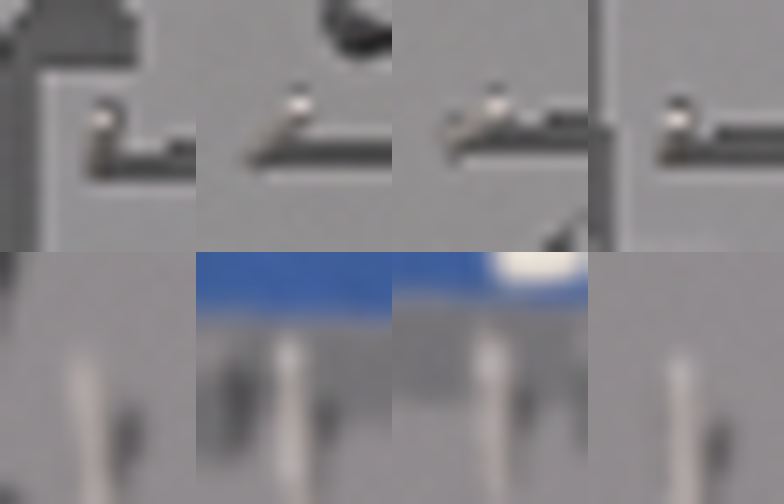

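Run:
```python
from h import *
np.set_printoptions(precision=4,suppress=True)
ct=bot.capture('top');cs=bot.capture('side')
T=[(280,157),(346,153),(348,178),(283,182)];S=[(226,212),(234,180),(253,182),(247,212)]
A=[(101,119),(104,105),(106,105),(89,118)];B=[(82,123),(92,103),(98,98),(92,116)]
def P(c,U,A,z): return np.array([ray(c,(a[0]+.5)/14-.5+u[0]-7,(a[1]+.5)/14-.5+u[1]-9,z) for u,a in zip(U,A)])
def rect(P,name):
    m=P.mean(0); a=(P[1]+P[2]-P[0]-P[3])/2; b=(P[2]+P[3]-P[0]-P[1])/2
    print(name,m,'len01',np.linalg.norm(a),np.degrees(np.arctan2(a[1],a[0]))+90,'len12',np.linalg.norm(b),np.degrees(np.arctan2(b[1],b[0]))+180)
rect(P(ct,T,A,.052),'top');rect(P(cs,S,B,.051),'side')
go(.640,-.1035,.26,3.4)
```

```text
top [ 0.6406 -0.1038  0.052 ] len01 0.17735971030884126 3.412913331552261 len12 0.06742228827390942 3.357424822460729
side [ 0.6426 -0.1029  0.051 ] len01 0.17521403542077085 3.1148217051918436 len12 0.06776640935336971 4.063599835279206
t 11.23 TCP [0.4547 0.2433 0.2629] yaw z 18.56 open 0.397 F [-0.2 -0.7 -4.5]
turn rotvec [0.0029 0.2646 0.0003] then shift cm [35.72  0.29 16.44]
```

```bash
python3 -m pendant '[[[0,0,0],[0,0.088,0],0.8],[[0,0,0],[0,0.088,0],0.8],[[0,0,0],[0,0.088,0],0.8],[[1.2,0,0.6],[0,0,0],0.8],[[2.2,0,1.0],[0,0,0],0.8],[[2.5,0,1.2],[0,0,0],0.8],[[2.5,0,1.2],[0,0,0],0.8],[[2.5,0,1.2],[0,0,0],0.8],[[2.5,0,1.2],[0,0,0],0.8],[[2.5,0,1.2],[0,0,0],0.8],[[2.5,0,1.2],[0,0,0],0.8],[[2.5,0,1.2],[0,0,0],0.8],[[2.5,0,1.2],[0,0,0],0.8],[[2.5,0,1.2],[0,0,0],0.8],[[2.5,0,1.2],[0,0,0],0.8],[[2.5,0,1.2],[0,0,0],0.8],[[2.5,0,1.2],[0,0,0],0.8],[[1.5,0,0.5],[0,0,0],0.8],[[0.7,0,0.1],[0,0,0],0.8],[[0,0,0],[0,0,0],0.8]]'
python3 - <<'E'
from h import *
go(.6415,-.1035,.20,3.4)
E
```

```text
time_s: 12.9
position: [0.6421, -0.1031, 0.2628]
tcp_rot: [[0.058, -0.002, 0.998], [-0.998, 0.001, 0.058], [-0.001, -1.0, -0.002]]
force: [-0.1, 0.7, -4.7]
opening: 0.393
t 12.9 TCP [ 0.6421 -0.1031  0.2628] yaw z 3.32 open 0.393 F [-0.1  0.7 -4.7]
turn rotvec [ 0.0023 -0.0013 -0.0008] then shift cm [ 0.04  6.28 -0.06]
```

```bash
python3 -m pendant '[[[0.04,2,-0.06],[0,-0.0013,0],0.8],[[0,2,0],[0,0,0],0.8],[[0,2,0],[0,0,0],0.8],[[0,1.3,0],[0,0,0],0.8],[[0,0.8,0],[0,0,0],0.8],[[0,0,0],[0,0,0],0.8],[[0,0,0],[0,0,0],0.8],[[0,0,0],[0,0,0],0.8]]'
python3 - <<'E'
from h import *
go(.6415,-.1035,.116,3.4)
for n,u,v in [('top',235,115),('side',180,120)]:
    c=bot.capture(n); crop(c,u,v,150,112,5,n+'d.png')
E
```

```text
time_s: 13.57
position: [0.6425, -0.1018, 0.1841]
tcp_rot: [[0.062, 0.002, 0.998], [-0.998, -0.0, 0.062], [0.0, -1.0, 0.002]]
force: [-0.3, -0.2, -4.1]
opening: 0.394
t 13.57 TCP [ 0.6425 -0.1018  0.1841] yaw z 3.54 open 0.394 F [-0.3 -0.2 -4.1]
turn rotvec [-0.0017  0.0025  0.0005] then shift cm [ 0.17  6.81 -0.11]
```

View pics/sided.png

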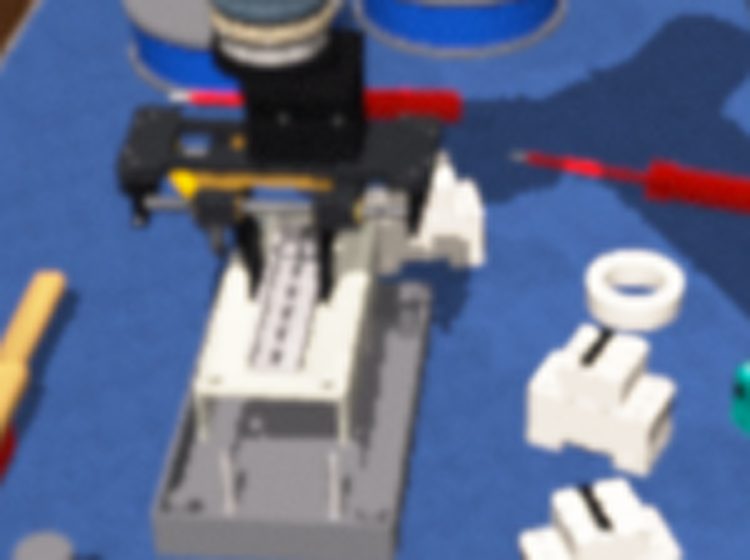

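View pics/topd.png

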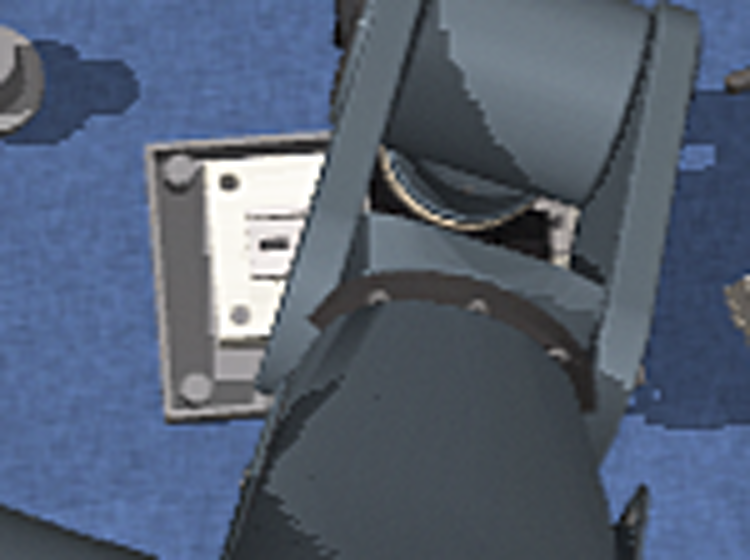

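Run:
```python
from h import *
np.set_printoptions(precision=4,suppress=True)
ct=bot.capture('top');cs=bot.capture('side')
ht=pts(ct,[(230,182),(240,315)],(235,115),5,.112);hs=pts(cs,[(216,382),(327,385)],(180,120),5,.112)
print('holes',ht.mean(0),hs.mean(0),ht,hs)
st=pts(cs,[(226,451),(335,454)],(180,120),5,.053)
T=[(280,157),(283,182)];A=[(103,116),(92,115)]
tt=np.array([ray(ct,(a[0]+.5)/14-.5+u[0]-7,(a[1]+.5)/14-.5+u[1]-9,.053) for u,a in zip(T,A)])
print('studs',tt.mean(0),st.mean(0),tt,st)
s=bot.read_state();R=np.array(s['tcp_rot']);p=np.array(s['position']);
print(p, 'pred hole mid',p-R[:,0]*.0885)
```

```text
holes [ 0.6356 -0.0148  0.112 ] [ 0.6373 -0.0119  0.112 ] [[ 0.6695 -0.013   0.112 ]
 [ 0.6017 -0.0166  0.112 ]] [[ 0.6709 -0.0092  0.112 ]
 [ 0.6037 -0.0147  0.112 ]]
studs [ 0.6357 -0.0157  0.053 ] [ 0.6368 -0.018   0.053 ] [[ 0.6692 -0.0134  0.053 ]
 [ 0.6022 -0.018   0.053 ]] [[ 0.6709 -0.0151  0.053 ]
 [ 0.6027 -0.0208  0.053 ]]
[ 0.6425 -0.1023  0.1841] pred hole mid [ 0.637 -0.014  0.184]
```

Run:
```python
from h import *
for i in range(3): go(.642,-.1035,.126,3.45); bot.capture('top')
```

```text
t 13.77 TCP [ 0.6425 -0.1023  0.1841] yaw z 3.51 open 0.402 F [ 0.4 -0.1 -3.4]
turn rotvec [-0.0018  0.0011  0.0007] then shift cm [ 0.12  5.81 -0.05]
t 13.82 TCP [ 0.6423 -0.1023  0.1839] yaw z 3.51 open 0.4 F [ 0.3 -0.4 -4.9]
turn rotvec [-0.0015  0.0011  0.0005] then shift cm [ 0.11  5.79 -0.04]
t 13.87 TCP [ 0.6422 -0.1023  0.1837] yaw z 3.5 open 0.4 F [ 0.3  0.  -3.8]
turn rotvec [-0.001   0.0009  0.0004] then shift cm [ 0.11  5.77 -0.03]
```

```bash
python3 -m pendant '[[[0.11,1.0,-0.03],[0,0,0],0.8],[[0,1.5,0],[0,0,0],0.8],[[0,1.3,0],[0,0,0],0.8],[[0,0.7,0],[0,0,0],0.8],[[0,0.4,0],[0,0,0],0.8],[[0,0,0],[0,0,0],0.8],[[0,0,0],[0,0,0],0.8],[[0,0,0],[0,0,0],0.8],[[0,0,0],[0,0,0],0.8]]'
python3 - <<'E'
from h import *
go(.642,-.1035,.1162,3.45)
for n,u,v in [('top',235,115),('side',180,140)]:
    c=bot.capture(n); crop(c,u,v,100,100,6,n+'e.png')
E
```

```text
time_s: 14.67
position: [0.6423, -0.1035, 0.1347]
tcp_rot: [[0.061, 0.002, 0.998], [-0.998, -0.001, 0.061], [0.001, -1.0, 0.002]]
force: [-0.1, 0.5, -3.4]
opening: 0.396
t 14.67 TCP [ 0.6423 -0.1035  0.1347] yaw z 3.51 open 0.396 F [-0.1  0.5 -3.4]
turn rotvec [-0.0016  0.0011  0.0006] then shift cm [-0.    1.85 -0.03]
```

View pics/sidee.png

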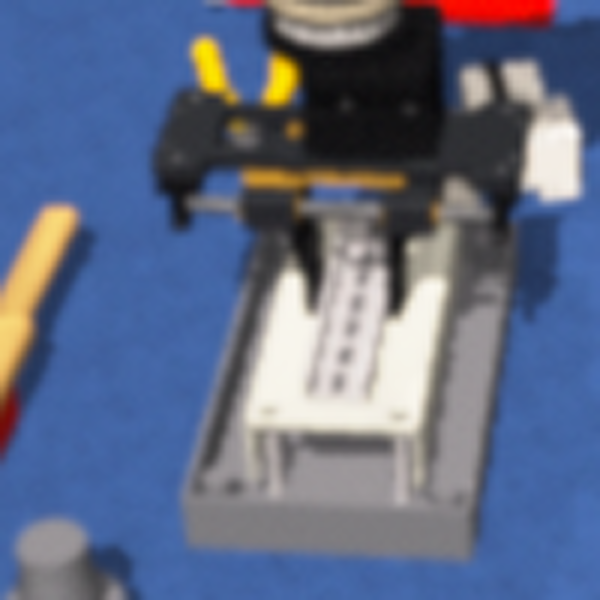

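View pics/tope.png

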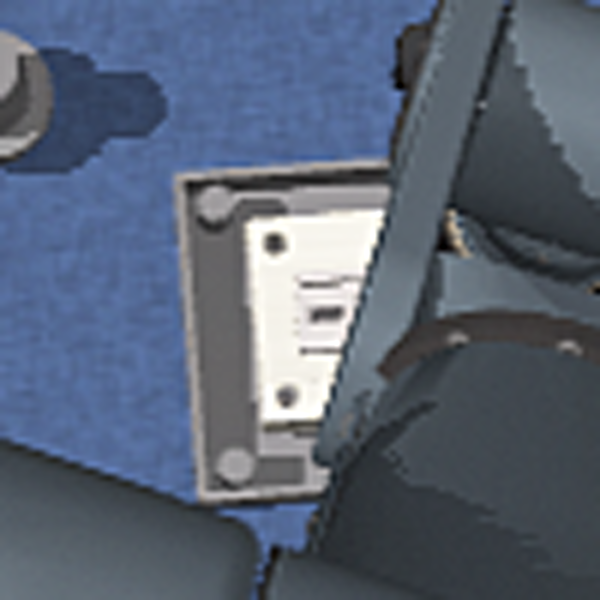

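The side view shows both near studs rising right under the holes: studs at (275,465) and (402,465), holes at (268,412) and (400,415). I'll lower slowly.

```bash
python3 -m pendant '[[[0,0.2,0],[0,0,0],0.8],[[0,0.2,0],[0,0,0],0.8],[[0,0.2,0],[0,0,0],0.8],[[0,0.2,0],[0,0,0],0.8],[[0,0.1,0],[0,0,0],0.8],[[0,0.1,0],[0,0,0],0.8],[[0,0,0],[0,0,0],0.8],[[0,0,0],[0,0,0],0.8]]'
python3 - <<'E'
from h import *
go(.642,-.1035,.1162,3.45)
E
```

```text
time_s: 15.43
position: [0.6417, -0.1033, 0.1238]
tcp_rot: [[0.061, -0.0, 0.998], [-0.998, 0.0, 0.061], [-0.0, -1.0, -0.0]]
force: [0.3, 0.3, -4.3]
opening: 0.399
t 15.43 TCP [ 0.6417 -0.1033  0.1238] yaw z 3.51 open 0.399 F [ 0.3  0.3 -4.3]
turn rotvec [ 0.0002  0.0011 -0.0001] then shift cm [0.02 0.76 0.02]
```

No contact force so far, and the plate is past the stud tips. I'll continue down to the floor.

```bash
python3 -m pendant '[[[0,0.2,0],[0,0,0],0.8],[[0,0.2,0],[0,0,0],0.8],[[0,0.1,0],[0,0,0],0.8],[[0,0.1,0],[0,0,0],0.8],[[0,0.1,0],[0,0,0],0.8],[[0,0.1,0],[0,0,0],0.8],[[0,0,0],[0,0,0],0.8],[[0,0,0],[0,0,0],0.8]]'
python3 - <<'E'
from h import *
go(.642,-.1035,.1162,3.45)
E
```

```text
time_s: 16.1
position: [0.6417, -0.1033, 0.1163]
tcp_rot: [[0.061, -0.0, 0.998], [-0.998, -0.0, 0.061], [0.0, -1.0, -0.0]]
force: [-0.6, -0.0, -1.5]
opening: 0.396
t 16.1 TCP [ 0.6417 -0.1033  0.1163] yaw z 3.52 open 0.396 F [-0.6 -0.  -1.5]
turn rotvec [0.     0.0012 0.    ] then shift cm [0.02 0.01 0.03]
```

```bash
python3 -m pendant '[[[0,0.05,0],[0,0,0],0.8],[[0,0,0],[0,0,0],0.8],[[0,-0.03,0],[0,0,0],0.5],[[0,-0.02,0],[0,0,0],0.3],[[0,0,0],[0,0,0],0.3],[[0,0,0],[0,0,0],0.3],[[0,0,0],[0,0,0],0.3],[[0,-1,0],[0,0,0],0.3],[[0,-2,0],[0,0,0],0.3],[[0,-3,0],[0,0,0],0.3],[[0,-3,0],[0,0,0],0.3],[[0,-3,0],[0,0,0],0.3],[[0,-2,-3],[0,0,0],0.3],[[-2,-1,-3],[0,0,0],0.3],[[-3,0,-2],[0,0,0],0.3],[[-3,0,-2],[0,0,0],0.3],[[-3,0,-2],[0,0,0],0.3],[[-3,0,-2],[0,0,0],0.3],[[-3,0,-2],[0,0,0],0.3],[[-3,0,0],[0,0,0],0.3]]'
python3 - <<'E'
from h import *
go(.642,-.1035,.1162,3.45)
for n,u,v in [('top',235,115),('side',170,140)]:
    c=bot.capture(n); crop(c,u,v,150,150,4,n+'f.png'); cv2.imwrite(f'pics/{n}f0.png',c['img'][:,:,::-1])
E
```

```text
time_s: 17.77
position: [0.4649, 0.0877, 0.2663]
tcp_rot: [[0.061, -0.005, 0.998], [-0.998, 0.0, 0.061], [-0.0, -1.0, -0.005]]
force: [0.0, -0.2, -0.6]
opening: 0.7
t 17.77 TCP [0.4649 0.0877 0.2663] yaw z 3.49 open 0.7 F [ 0.  -0.2 -0.6]
turn rotvec [ 0.0051  0.0008 -0.0004] then shift cm [20.15 15.01 16.53]
```

View pics/sidef.png

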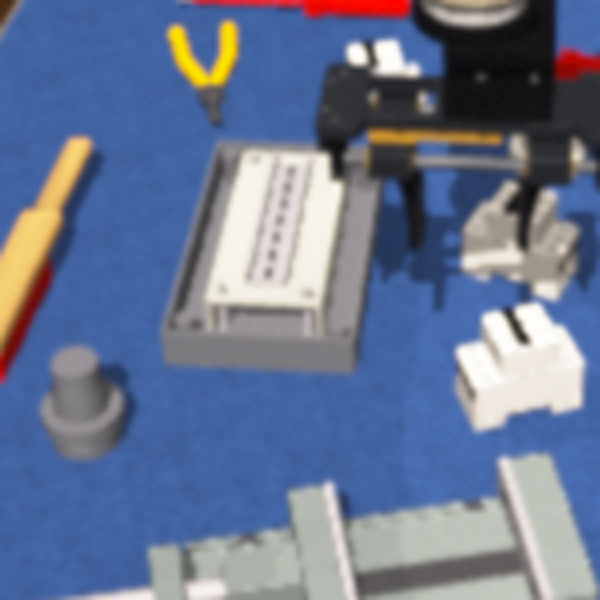

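View pics/topf0.png

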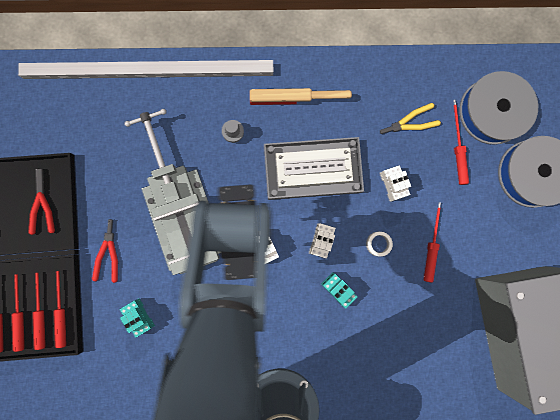

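The chassis sits flat in the box, with its rail at about (278,222) in the side crop. Now I'll measure the switches.

Run:
```python
from h import *
ct=bot.capture('top');cs=bot.capture('side')
o=[]
t0=cv2.imread('pics/top0.png')[:,:,::-1]; s0=cv2.imread('pics/side0.png')[:,:,::-1]
for im,u,v in [(t0,264,246),(ct['img'],323,240),(ct['img'],397,183)]:
    o.append(cv2.resize(im[v-22:v+22,u-22:u+22,::-1],None,fx=6,fy=6,interpolation=cv2.INTER_CUBIC))
p=[]
for im,u,v in [(s0,300,231),(s0,300,200),(s0,264,162)]:
    p.append(cv2.resize(im[v-22:v+22,u-22:u+22,::-1],None,fx=6,fy=6,interpolation=cv2.INTER_CUBIC))
cv2.imwrite('pics/dev.png',np.vstack([np.hstack(o),np.hstack(p)]))
```

```text
(no output)
```

View pics/dev.png

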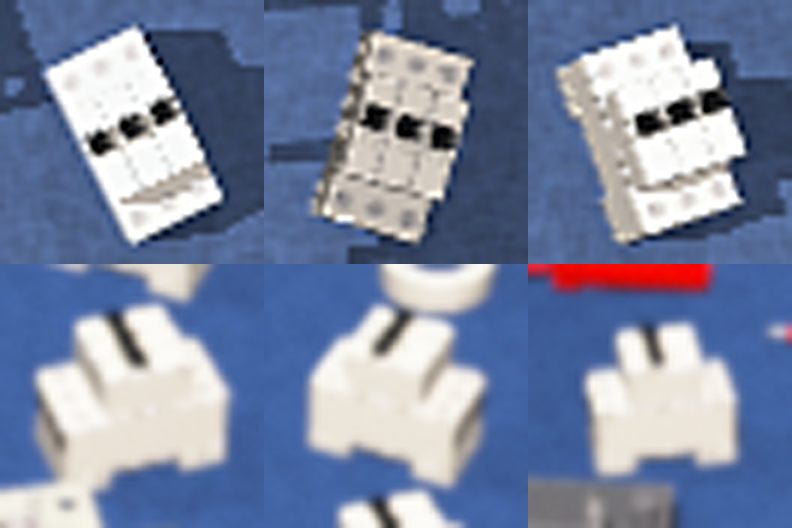

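```bash
cat >> h.py <<'E'
def rect(P,name,yo=0):
    m=P.mean(0); a=(P[1]+P[2]-P[0]-P[3])/2; b=(P[2]+P[3]-P[0]-P[1])/2
    d=lambda v:np.degrees(np.arctan2(v[1],v[0])).round(1)
    print(name,m.round(4),'len01 %.4f'%np.linalg.norm(a),d(a),'len12 %.4f'%np.linalg.norm(b),d(b))
E
python3 - <<'E'
from h import *
ct=bot.capture('top');cs=bot.capture('side')
f=lambda L,dx,dy=0:[(x-dx,y-dy) for x,y in L]
rect(pts(ct,f([(45,72),(138,27),(222,198),(133,244)],0),(264-22,246-22),6,.045),'A sh top')
rect(pts(ct,f([(372,32),(474,62),(418,242),(320,210)],264),(323-22,240-22),6,.045),'B sh top')
rect(pts(ct,f([(575,62),(678,27),(743,205),(632,242)],528),(397-22,183-22),6,.045),'C sh top')
rect(pts(cs,f([(75,322),(155,305),(186,362),(110,382)],0,264),(300-22,231-22),6,.072),'A nose side')
rect(pts(cs,f([(382,305),(454,325),(428,376),(344,358)],264,264),(300-22,200-22),6,.072),'B nose side')
rect(pts(cs,f([(615,330),(692,323),(702,367),(625,370)],528,264),(264-22,162-22),6,.072),'C nose side')
# toggles mid top z .077
for n,p,c0 in [('A',(131,126),(242,224)),('B',(407-264,127),(301,218)),('C',(680-528,112),(375,161))]: print(n,'toggle',pts(ct,[p],c0,6,.076).round(4))
E
```

```text
A sh top [0.4303 0.0331 0.045 ] len01 0.0447 -64.6 len12 0.0842 -154.3
B sh top [ 0.4427 -0.1222  0.045 ] len01 0.0461 -108.2 len12 0.0825 161.6
C sh top [ 0.5925 -0.3238  0.045 ] len01 0.0510 -72.4 len12 0.0845 -163.4
A nose side [0.4332 0.0335 0.072 ] len01 0.0413 -153.3 len12 0.0461 115.4
B nose side [ 0.4426 -0.1205  0.072 ] len01 0.0447 164.7 len12 0.0506 74.8
C nose side [ 0.5961 -0.3277  0.072 ] len01 0.0471 -165.8 len12 0.0487 105.8
A toggle [[0.4345 0.0345 0.076 ]]
B toggle [[ 0.4465 -0.1228  0.076 ]]
C toggle [[ 0.5978 -0.3244  0.076 ]]
```

```bash
python3 -m pendant '[[[0,0,0],[0,-0.1,0],0.15],[[0,0,0],[0,-0.1,0],0.15],[[0,0,0],[0,-0.1,0],0.15],[[0,0,0],[0,-0.086,0],0.15],[[0,0,0],[0,0,0],0.15]]'
python3 - <<'E'
from h import *
go(.432,.034,.119,25.6)
cs=bot.capture('side'); crop(cs,255,180,90,90,6,'sg.png')
E
```

```text
time_s: 18.48
position: [0.4706, 0.0851, 0.2659]
tcp_rot: [[0.432, 0.0, 0.902], [-0.902, -0.0, 0.432], [0.0, -1.0, 0.0]]
force: [-0.2, -0.3, 0.1]
opening: 0.845
t 18.48 TCP [0.4706 0.0851 0.2659] yaw z 25.58 open 0.845 F [-0.2 -0.3  0.1]
turn rotvec [-0.0001 -0.0004  0.0004] then shift cm [ 2.94 14.69 -5.69]
```

View pics/sg.png

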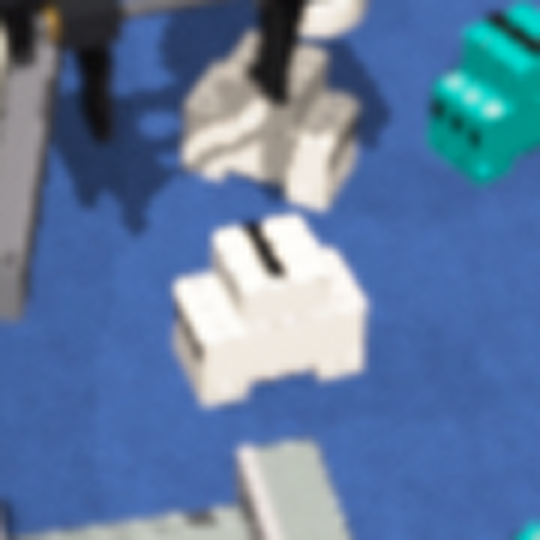

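Switch A hasn't moved (nose corner still at about (290,219)). I'll go down to it.

```bash
python3 -m pendant '[[[1,1,-1.9],[0,0,0],0.15],[[1,2,-1.9],[0,0,0],0.15],[[0.94,2,-1.89],[0,0,0],0.15],[[0,2,0],[0,0,0],0.15],[[0,2,0],[0,0,0],0.15],[[0,2,0],[0,0,0],0.15],[[0,1.5,0],[0,0,0],0.15],[[0,0,0],[0,0,0],0.15],[[0,0,0],[0,0,0],0.15],[[0,0,0],[0,0,0],0.15]]'
python3 - <<'E'
from h import *
go(.432,.034,.119,25.6)
E
```

```text
time_s: 19.37
position: [0.4319, 0.0349, 0.1414]
tcp_rot: [[0.431, 0.001, 0.902], [-0.902, -0.0, 0.431], [0.001, -1.0, 0.001]]
force: [-0.2, 0.6, 0.4]
opening: 0.851
t 19.37 TCP [0.4319 0.0349 0.1414] yaw z 25.54 open 0.851 F [-0.2  0.6  0.4]
turn rotvec [-0.0008 -0.001   0.0006] then shift cm [ 0.09  2.24 -0.03]
```

```bash
python3 -m pendant '[[[0.08,0.8,0],[0,0,0],0.15],[[0,0.8,0],[0,0,0],0.15],[[0,0.6,0],[0,0,0],0.15],[[0,0,0],[0,0,0],0.15],[[0,0,0],[0,0,0],0.3],[[0,0,0],[0,0,0],0.7],[[0,0,0],[0,0,0],0.7],[[0,0,0],[0,0,0],0.7],[[0,0,0],[0,0,0],0.7],[[0,0,0],[0,0,0],0.7],[[0,0,0],[0,0,0],0.7]]'
python3 - <<'E'
from h import *
go(.432,.034,.119,25.6)
for n,u,v in [('side',255,180),('top',220,200)]:
  cs=bot.capture(n); crop(cs,u,v,90,90,6,n+'h.png')
E
```

```text
time_s: 20.28
position: [0.4316, 0.0346, 0.1191]
tcp_rot: [[0.433, 0.0, 0.902], [-0.902, -0.0, 0.433], [0.0, -1.0, 0.0]]
force: [-0.1, -0.3, 1.8]
opening: 0.516
t 20.28 TCP [0.4316 0.0346 0.1191] yaw z 25.63 open 0.516 F [-0.1 -0.3  1.8]
turn rotvec [-0.0002  0.0005  0.0002] then shift cm [0.08 0.01 0.01]
```

View pics/sideh.png

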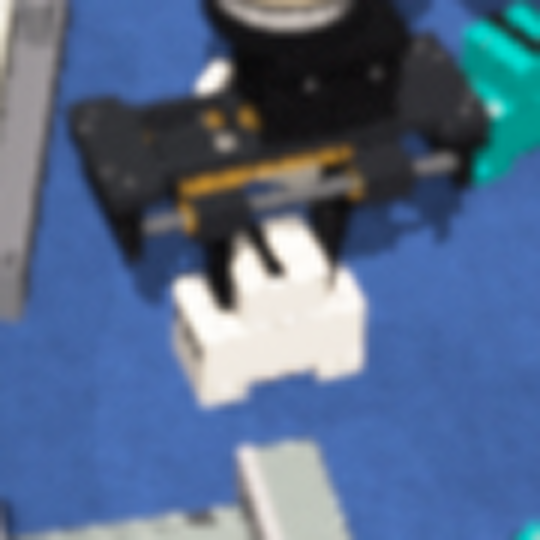

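```bash
python3 -m pendant '[[[0,-1,0],[0,0,0],0.7],[[0,-2,0],[0,0,0],0.7],[[0,-3,0],[0,0,0],0.7],[[0,-3,0],[0,0,0],0.7],[[0,-2,0],[0,0,0],0.7],[[0,-1,0],[0,0.1,0],0.7],[[0,0,0],[0,0.1,0],0.7],[[0,0,0],[0,0.1,0],0.7],[[0,0,0],[0,0.086,0],0.7],[[0,0,0],[0,0,0],0.7],[[0,0,0],[0,0,0],0.7]]'
python3 - <<'E'
from h import *
go(.6386,-.0534,.20,3.5)
ct=bot.capture('top'); crop(ct,255,130,115,80,6,'tj.png')
E
```

```text
time_s: 21.3
position: [0.4311, 0.0347, 0.2386]
tcp_rot: [[0.064, -0.001, 0.998], [-0.998, 0.0, 0.064], [-0.0, -1.0, -0.001]]
force: [-0.3, -0.4, -3.4]
opening: 0.512
t 21.3 TCP [0.4311 0.0347 0.2386] yaw z 3.64 open 0.512 F [-0.3 -0.4 -3.4]
turn rotvec [ 0.0011  0.0025 -0.0003] then shift cm [10.06  3.86 20.17]
```

View pics/tj.png

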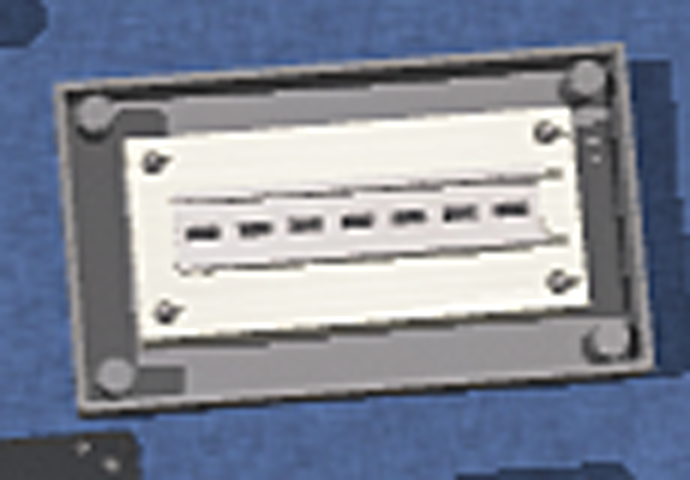

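Run:
```python
from h import *
ct=bot.capture('top')
rect(pts(ct,[(152,162),(545,131),(560,281),(167,313)],(255,130),6,.044),'holes')
rect(pts(ct,[(123,140),(573,106),(588,303),(140,342)],(255,130),6,.044),'edge')
```

```text
holes [ 0.6406 -0.1047  0.044 ] len01 0.1768 -86.3 len12 0.0683 -175.9
edge [ 0.6402 -0.1047  0.044 ] len01 0.2020 -86.2 len12 0.0904 -177.0
```

```bash
python3 -m pendant '[[[0.5,0,1.0],[0,0.0016,0],0.7],[[0.9,0,1.8],[0,0,0],0.7],[[1.2,0,2.4],[0,0,0],0.7],[[1.2,0,2.4],[0,0,0],0.7],[[1.2,0,2.4],[0,0,0],0.7],[[1.2,0,2.4],[0,0,0],0.7],[[1.2,0,2.4],[0,0,0],0.7],[[1.2,0,2.4],[0,0,0],0.7],[[0.9,0.5,1.8],[0,0,0],0.7],[[0.5,0.5,1.1],[0,0,0],0.7],[[0.06,0.5,0.07],[0,0,0],0.7],[[0,0.5,0],[0,0,0],0.7],[[0,0,0],[0,0,0],0.7],[[0,0,0],[0,0,0],0.7],[[0,0,0],[0,0,0],0.7]]'
python3 - <<'E'
from h import *
go(.6385,-.0537,.169,3.55)
E
```

```text
time_s: 22.65
position: [0.6381, -0.0532, 0.219]
tcp_rot: [[0.06, -0.001, 0.998], [-0.998, 0.0, 0.06], [-0.0, -1.0, -0.001]]
force: [0.1, 0.5, -3.4]
opening: 0.512
t 22.65 TCP [ 0.6381 -0.0532  0.219 ] yaw z 3.45 open 0.512 F [ 0.1  0.5 -3.4]
turn rotvec [ 0.001  -0.0017 -0.0004] then shift cm [0.05 5.   0.04]
```

```bash
python3 -m pendant '[[[0.05,1,0.03],[0,-0.0015,0],0.7],[[0,1.2,0],[0,0,0],0.7],[[0,0.9,0],[0,0,0],0.7],[[0,0.5,0],[0,0,0],0.7],[[0,0,0],[0,0,0],0.7],[[0,0,0],[0,0,0],0.7],[[0,0,0],[0,0,0],0.7]]'
python3 - <<'E'
from h import *
go(.6385,-.0537,.169,3.55)
cs=bot.capture('side'); crop(cs,190,150,110,90,6,'sk.png')
E
```

```text
time_s: 23.23
position: [0.6395, -0.0543, 0.183]
tcp_rot: [[0.061, 0.0, 0.998], [-0.998, -0.0, 0.061], [0.0, -1.0, 0.0]]
force: [0.3, -0.1, -2.1]
opening: 0.517
t 23.23 TCP [ 0.6395 -0.0543  0.183 ] yaw z 3.5 open 0.517 F [ 0.3 -0.1 -2.1]
turn rotvec [-0.0005 -0.0008  0.0001] then shift cm [-0.06  1.4  -0.1 ]
```

View pics/sk.png

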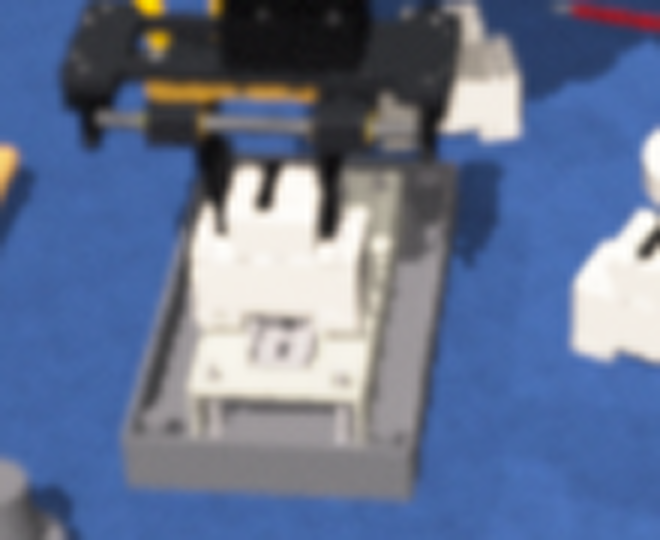

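The groove (243–315, 318) is directly above the rail, so I'll lower.

```bash
python3 -m pendant '[[[0,0.2,-0.05],[0,0,0],0.7],[[0,0.2,0],[0,0,0],0.7],[[0,0.2,0],[0,0,0],0.7],[[0,0.2,0],[0,0,0],0.7],[[0,0.2,0],[0,0,0],0.7],[[0,0,0],[0,0,0],0.7],[[0,0,0],[0,0,0],0.7]]'
python3 - <<'E'
from h import *
go(.6385,-.0537,.169,3.55)
E
```

```text
time_s: 23.87
position: [0.6387, -0.0542, 0.1727]
tcp_rot: [[0.061, -0.0, 0.998], [-0.998, 0.0, 0.061], [-0.0, -1.0, -0.0]]
force: [-0.1, -0.4, -3.2]
opening: 0.516
t 23.87 TCP [ 0.6387 -0.0542  0.1727] yaw z 3.51 open 0.516 F [-0.1 -0.4 -3.2]
turn rotvec [ 0.0004 -0.0007 -0.0001] then shift cm [-0.05  0.37 -0.01]
```

```bash
python3 -m pendant '[[[0,0.15,0],[0,0,0],0.7],[[0,0.1,0],[0,0,0],0.7],[[0,0.1,0],[0,0,0],0.7],[[0,0.05,0],[0,0,0],0.7],[[0,0,0],[0,0,0],0.7],[[0,0,0],[0,0,0],0.7],[[0,0,0],[0,0,0],0.7]]'
python3 - <<'E'
from h import *
go(.6385,-.0537,.169,3.55)
E
```

```text
time_s: 24.45
position: [0.6388, -0.0542, 0.1692]
tcp_rot: [[0.061, 0.0, 0.998], [-0.998, -0.0, 0.061], [0.0, -1.0, 0.0]]
force: [-0.2, 0.4, -0.3]
opening: 0.516
t 24.45 TCP [ 0.6388 -0.0542  0.1692] yaw z 3.51 open 0.516 F [-0.2  0.4 -0.3]
turn rotvec [-0.0001 -0.0007  0.0001] then shift cm [-0.05  0.02 -0.02]
```

```bash
python3 -m pendant '[[[0,0,0],[0,0,0],0.4],[[0,0,0],[0,0,0],0.15],[[0,0,0],[0,0,0],0.15],[[0,0,0],[0,0,0],0.15],[[0,-0.5,0],[0,0,0],0.15],[[0,-1.5,0],[0,0,0],0.15],[[0,-2.5,0],[0,0,0],0.15],[[0,-3,0],[0,0,0],0.15],[[0,0,-3],[0,0.1,0],0.15],[[0,0,-3],[0,0.1,0],0.15],[[0,0,-3],[0,0.1,0],0.15],[[0,0,-2],[0,0.06,0],0.15],[[0,0,0],[0,0,0],0.15]]'
python3 - <<'E'
from h import *
go(.4427,-.1215,.20,-17)
for n in ['top','side']:
    c=bot.capture(n); cv2.imwrite(f'pics/{n}l.png',c['img'][:,:,::-1])
E
```

```text
time_s: 25.53
position: [0.5248, -0.0445, 0.2441]
tcp_rot: [[-0.296, -0.006, 0.955], [-0.955, 0.002, -0.296], [0.0, -1.0, -0.006]]
force: [-0.4, 0.6, -0.0]
opening: 0.852
t 25.53 TCP [ 0.5248 -0.0445  0.2441] yaw z -17.21 open 0.852 F [-0.4  0.6 -0. ]
turn rotvec [ 0.0063 -0.0036  0.    ] then shift cm [ 9.76  4.41 -5.6 ]
```

View pics/topl.png

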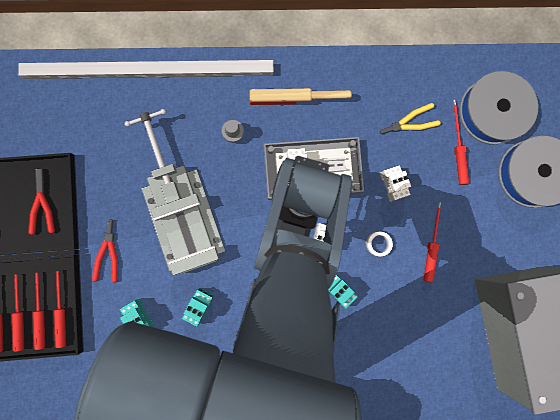

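View pics/sidel.png

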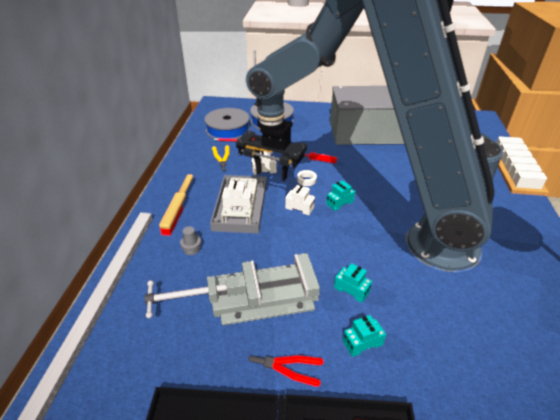

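Switch A is standing on the rail at side (240,197). B is still at side (300,200) and C at top (397,183). I'll check B's position numerically and then approach it.

```bash
python3 - <<'E'
from h import *
a=cv2.imread('pics/side0.png');b=cv2.imread('pics/sidel.png')
t=a[183:217,281:320]
r=cv2.matchTemplate(b[160:240,255:345],t,cv2.TM_CCOEFF_NORMED);print(cv2.minMaxLoc(r), 'expect',(26,23))
a=cv2.imread('pics/top0.png');b=cv2.imread('pics/topl.png')
t=a[163:203,380:413]
r=cv2.matchTemplate(b[145:221,360:433],t,cv2.TM_CCOEFF_NORMED);print(cv2.minMaxLoc(r), 'expect',(20,18))
E
python3 -m pendant '[[[2,0,-1.2],[0,0,0],0.15],[[2.5,0.5,-1.5],[0,0,0],0.15],[[2.5,1,-1.5],[0,0,0],0.15],[[2,1.5,-1.0],[0,0,0],0.15],[[0.76,2,-0.4],[0,0,0],0.15],[[0,2,0],[0,0,0],0.15],[[0,2,0],[0,0,0],0.15],[[0,1.4,0],[0,0,0],0.15],[[0,0,0],[0,0,0],0.15],[[0,0,0],[0,0,0],0.15],[[0,0,0],[0,0,0],0.15]]'
python3 - <<'E'
from h import *
go(.4427,-.1215,.119,-17)
c=bot.capture('side');crop(c,255,150,90,90,6,'sm.png')
E
```

```text
(-0.45542627573013306, 0.9694475531578064, (7, 2), (26, 23)) expect (26, 23)
(-0.31202226877212524, 0.9064116477966309, (0, 22), (20, 18)) expect (20, 18)
time_s: 26.55
position: [0.4489, -0.1235, 0.1404]
tcp_rot: [[-0.294, 0.002, 0.956], [-0.956, -0.001, -0.294], [0.0, -1.0, 0.002]]
force: [-0.1, 0.6, 0.2]
opening: 0.852
t 26.55 TCP [ 0.4489 -0.1235  0.1404] yaw z -17.09 open 0.852 F [-0.1  0.6  0.2]
turn rotvec [-0.0023 -0.0016  0.0005] then shift cm [-0.01  2.14 -0.65]
```

View pics/sm.png

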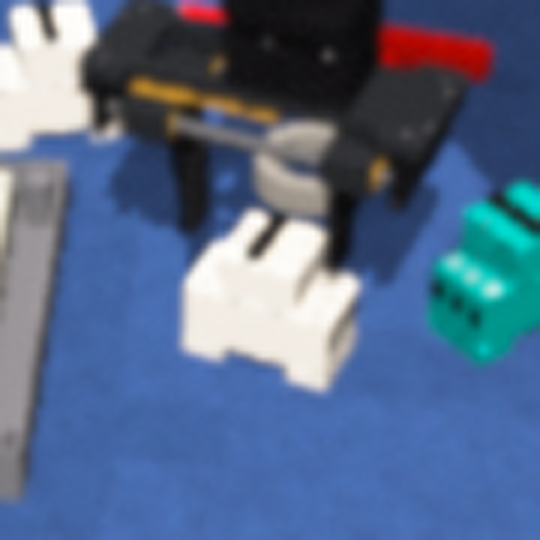

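```bash
python3 -m pendant '[[[0,0.2,-0.6],[0,0,0],0.15],[[0,0.8,0],[0,0,0],0.15],[[0,0.8,0],[0,0,0],0.15],[[0,0.35,0],[0,0,0],0.15],[[0,0,0],[0,0,0],0.15],[[0,0,0],[0,0,0],0.3],[[0,0,0],[0,0,0],0.7],[[0,0,0],[0,0,0],0.7],[[0,0,0],[0,0,0],0.7],[[0,0,0],[0,0,0],0.7],[[0,0,0],[0,0,0],0.7],[[0,0,0],[0,0,0],0.7]]'
python3 - <<'E'
from h import *
go(.4427,-.1215,.119,-17)
c=bot.capture('side');crop(c,255,150,90,90,6,'sn.png')
E
```

```text
time_s: 27.6
position: [0.4426, -0.1215, 0.1187]
tcp_rot: [[-0.295, 0.002, 0.956], [-0.956, -0.001, -0.295], [0.0, -1.0, 0.002]]
force: [2.3, 0.4, 1.2]
opening: 0.512
t 27.6 TCP [ 0.4426 -0.1215  0.1187] yaw z -17.13 open 0.512 F [2.3 0.4 1.2]
turn rotvec [-0.0025 -0.0023  0.0004] then shift cm [-0.   -0.03  0.01]
```

View pics/sn.png

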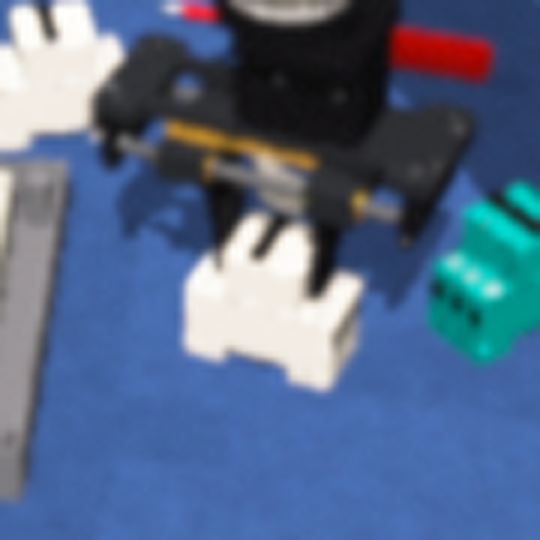

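```bash
python3 -m pendant '[[[0,-1,0],[0,0,0],0.7],[[0,-2,0],[0,0,0],0.7],[[0,-3,0],[0,0,0],0.7],[[0,-3,0],[0,0,0],0.7],[[0,-2,0],[0,0,0],0.7],[[0,-1,0],[0,-0.09,0],0.7],[[0,0,0],[0,-0.09,0],0.7],[[0,0,0],[0,-0.09,0],0.7],[[0,0,0],[0,-0.09,0],0.7],[[0,0,0],[0,0,0],0.7],[[0,0,0],[0,0,0],0.7]]'
python3 - <<'E'
from h import *
go(.6417,-.1038,.20,3.52)
E
```

```text
time_s: 28.57
position: [0.4407, -0.1205, 0.2378]
tcp_rot: [[0.059, -0.002, 0.998], [-0.998, 0.001, 0.059], [-0.001, -1.0, -0.002]]
force: [0.6, 0.1, -3.1]
opening: 0.513
t 28.57 TCP [ 0.4407 -0.1205  0.2378] yaw z 3.38 open 0.513 F [ 0.6  0.1 -3.1]
turn rotvec [ 0.0024 -0.0025 -0.0014] then shift cm [-0.44  3.78 20.16]
```

```bash
python3 -m pendant '[[[-0.2,0,1],[0,-0.002,0],0.7],[[-0.2,0,2],[0,0,0],0.7],[[0,0,2.5],[0,0,0],0.7],[[0,0,2.5],[0,0,0],0.7],[[0,0,2.5],[0,0,0],0.7],[[0,0,2.5],[0,0,0],0.7],[[0,0,2.5],[0,0,0],0.7],[[0,0.5,2.4],[0,0,0],0.7],[[0,1,1.5],[0,0,0],0.7],[[0,1,0.6],[0,0,0],0.7],[[0,1,0],[0,0,0],0.7],[[0,0,0],[0,0,0],0.7],[[0,0,0],[0,0,0],0.7],[[0,0,0],[0,0,0],0.7],[[0,0,0],[0,0,0],0.7]]'
python3 - <<'E'
from h import *
go(.6417,-.1038,.169,3.52)
E
```

```text
time_s: 29.82
position: [0.6406, -0.1046, 0.2041]
tcp_rot: [[0.063, 0.0, 0.998], [-0.998, -0.0, 0.063], [0.0, -1.0, 0.0]]
force: [1.0, 0.5, -4.4]
opening: 0.515
t 29.82 TCP [ 0.6406 -0.1046  0.2041] yaw z 3.59 open 0.515 F [ 1.   0.5 -4.4]
turn rotvec [-0.0004  0.0012  0.0002] then shift cm [-0.08  3.51  0.11]
```

```bash
python3 -m pendant '[[[-0.08,0.7,0.1],[0,0.001,0],0.7],[[0,0.8,0],[0,0,0],0.7],[[0,0.5,0],[0,0,0],0.7],[[0,0.2,0],[0,0,0],0.7],[[0,0,0],[0,0,0],0.7],[[0,0,0],[0,0,0],0.7],[[0,0,0],[0,0,0],0.7]]'
python3 - <<'E'
from h import *
go(.6417,-.1038,.169,3.52)
cs=bot.capture('side'); crop(cs,190,140,110,90,6,'so.png')
E
```

```text
time_s: 30.4
position: [0.6422, -0.1036, 0.1816]
tcp_rot: [[0.062, 0.0, 0.998], [-0.998, -0.0, 0.062], [0.0, -1.0, 0.0]]
force: [0.8, -0.5, -4.2]
opening: 0.518
t 30.4 TCP [ 0.6422 -0.1036  0.1816] yaw z 3.57 open 0.518 F [ 0.8 -0.5 -4.2]
turn rotvec [-0.0004  0.0008  0.0002] then shift cm [ 0.01  1.26 -0.05]
```

View pics/so.png

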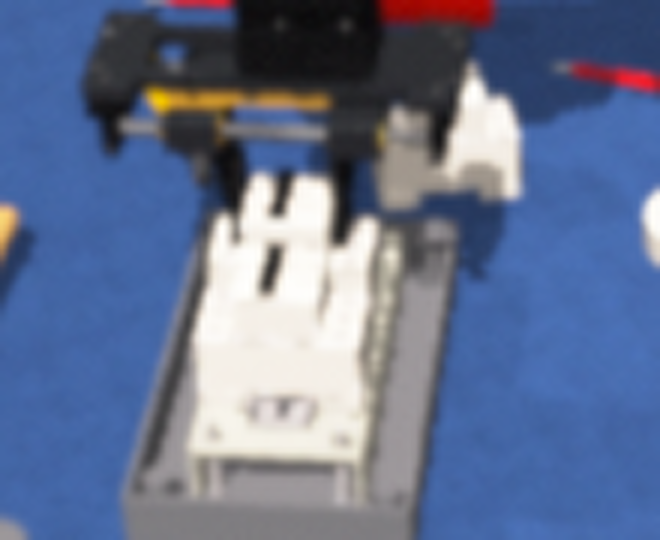

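A is fully down over the rail, and B is above the next slot. I'll lower B.

```bash
python3 -m pendant '[[[0,0.2,-0.05],[0,0.001,0],0.7],[[0,0.2,0],[0,0,0],0.7],[[0,0.2,0],[0,0,0],0.7],[[0,0.2,0],[0,0,0],0.7],[[0,0.1,0],[0,0,0],0.7],[[0,0.1,0],[0,0,0],0.7],[[0,0.1,0],[0,0,0],0.7],[[0,0.1,0],[0,0,0],0.7],[[0,0.06,0],[0,0,0],0.7],[[0,0,0],[0,0,0],0.7],[[0,0,0],[0,0,0],0.7],[[0,0,0],[0,0,0],0.7]]'
python3 - <<'E'
from h import *
go(.6417,-.1038,.169,3.52)
E
```

```text
time_s: 31.45
position: [0.6415, -0.1036, 0.1689]
tcp_rot: [[0.061, 0.0, 0.998], [-0.998, -0.0, 0.061], [0.0, -1.0, 0.0]]
force: [0.1, -1.4, -4.1]
opening: 0.51
t 31.45 TCP [ 0.6415 -0.1036  0.1689] yaw z 3.51 open 0.51 F [ 0.1 -1.4 -4.1]
turn rotvec [-0.0001 -0.0002  0.    ] then shift cm [ 0.02 -0.01  0.02]
```

```bash
python3 -m pendant '[[[0,0.05,0],[0,0,0],0.7],[[0,0.05,0],[0,0,0],0.7],[[0,0,0],[0,0,0],0.7],[[0,0,0],[0,0,0],0.7]]'
python3 - <<'E'
from h import *
go(.6417,-.1038,.169,3.52)
E
```

```text
time_s: 31.78
position: [0.6416, -0.1036, 0.1687]
tcp_rot: [[0.061, 0.0, 0.998], [-0.998, -0.0, 0.061], [0.0, -1.0, 0.0]]
force: [-2.9, 1.2, 3.0]
opening: 0.513
t 31.78 TCP [ 0.6416 -0.1036  0.1687] yaw z 3.51 open 0.513 F [-2.9  1.2  3. ]
turn rotvec [-0.0004 -0.0001  0.0003] then shift cm [ 0.02 -0.03  0.01]
```

```bash
python3 -m pendant '[[[0,-0.05,0],[0,0,0],0.4],[[0,0,0],[0,0,0],0.15],[[0,0,0],[0,0,0],0.15],[[0,0,0],[0,0,0],0.15],[[0,-0.5,0],[0,0,0],0.15],[[0,-1.5,0],[0,0,0],0.15],[[0,-2.5,0],[0,0,0],0.15],[[0,-3,0],[0,0,0],0.15],[[0,0,0],[0,-0.11,0],0.15],[[0,0,0],[0,-0.108,0],0.15],[[0,0,-2],[0,0,0],0.15],[[0,0,-3],[0,0,0],0.15],[[0,0,-3],[0,0,0],0.15],[[0,0,-2],[0,0,0],0.15],[[0,0,0],[0,0,0],0.15]]'
python3 - <<'E'
from h import *
go(.595,-.326,.20,16)
for n,u,v in [('top',260,120),('side',180,120)]:
    c=bot.capture(n); cv2.imwrite(f'pics/{n}p0.png',c['img'][:,:,::-1]); crop(c,u,v,180,140,4,n+'p.png')
E
```

```text
time_s: 33.03
position: [0.5414, -0.1313, 0.2433]
tcp_rot: [[0.274, -0.005, 0.962], [-0.962, 0.001, 0.274], [-0.003, -1.0, -0.004]]
force: [0.1, 0.1, 0.4]
opening: 0.845
t 33.03 TCP [ 0.5414 -0.1313  0.2433] yaw z 15.9 open 0.845 F [0.1 0.1 0.4]
turn rotvec [ 0.0042 -0.0017 -0.0025] then shift cm [20.2   4.33 -0.22]
```

View pics/topp.png

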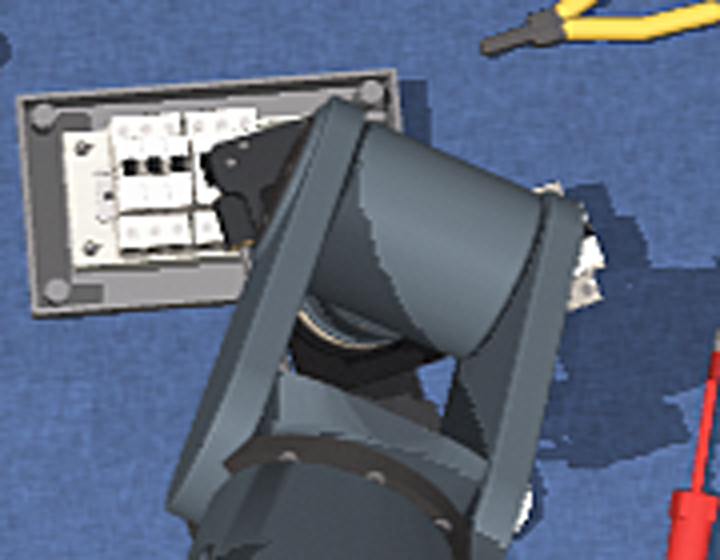

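View pics/sidep.png

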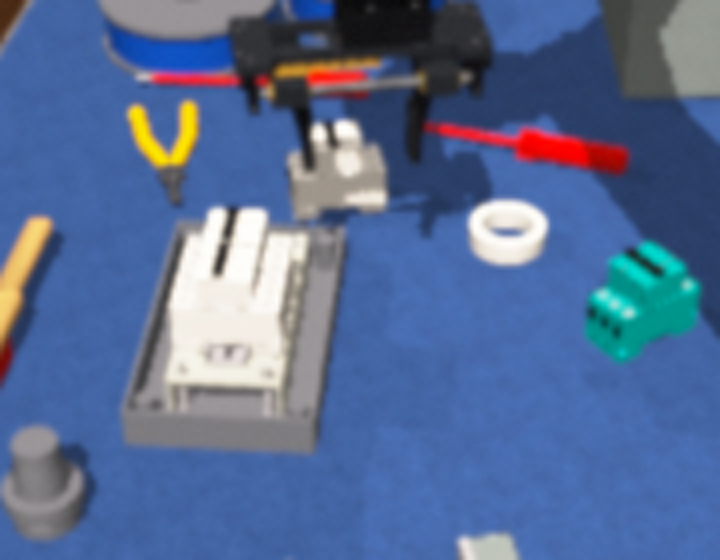

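C is still at side (264,162), and A and B sit level on the rail. I'll move to C.

```bash
python3 -m pendant '[[[2,0,0],[0,-0.002,0],0.15],[[3,0,0],[0,0,0],0.15],[[3,0,0],[0,0,0],0.15],[[3,0,0],[0,0,0],0.15],[[3,0,0],[0,0,0],0.15],[[3,0.5,0],[0,0,0],0.15],[[2,1,0],[0,0,0],0.15],[[1.2,1.5,-0.2],[0,0,0],0.15],[[0,2,0],[0,0,0],0.15],[[0,2,0],[0,0,0],0.15],[[0,2,0],[0,0,0],0.15],[[0,1.3,0],[0,0,0],0.15],[[0,0,0],[0,0,0],0.15],[[0,0,0],[0,0,0],0.15],[[0,0,0],[0,0,0],0.15]]'
python3 - <<'E'
from h import *
go(.595,-.326,.119,16)
for n,u,v in [('top',350,140),('side',220,110)]:
    c=bot.capture(n); crop(c,u,v,90,90,6,n+'q.png')
E
```

```text
time_s: 34.38
position: [0.6007, -0.3262, 0.1414]
tcp_rot: [[0.278, 0.002, 0.961], [-0.961, -0.002, 0.278], [0.002, -1.0, 0.002]]
force: [0.1, 0.0, 0.7]
opening: 0.854
t 34.38 TCP [ 0.6007 -0.3262  0.1414] yaw z 16.14 open 0.854 F [0.1 0.  0.7]
turn rotvec [-0.0016  0.0024  0.0021] then shift cm [-0.17  2.24 -0.54]
```

View pics/sideq.png

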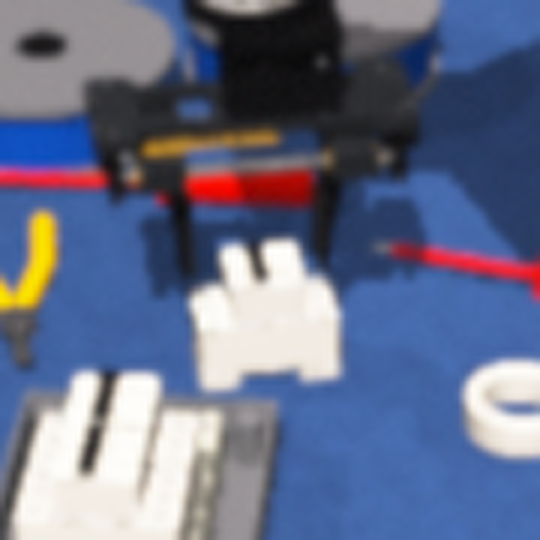

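View pics/topq.png

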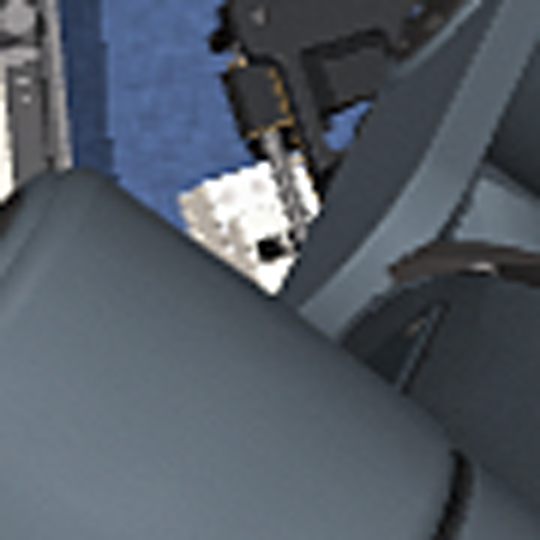

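```bash
python3 -m pendant '[[[-0.15,0.3,-0.5],[0,0.002,0],0.15],[[0,0.8,0],[0,0,0],0.15],[[0,0.8,0],[0,0,0],0.15],[[0,0.35,0],[0,0,0],0.15],[[0,0,0],[0,0,0],0.15],[[0,0,0],[0,0,0],0.3],[[0,0,0],[0,0,0],0.7],[[0,0,0],[0,0,0],0.7],[[0,0,0],[0,0,0],0.7],[[0,0,0],[0,0,0],0.7],[[0,0,0],[0,0,0],0.7],[[0,0,0],[0,0,0],0.7]]'
python3 - <<'E'
from h import *
go(.595,-.326,.119,16)
for n,u,v in [('side',220,110)]:
    c=bot.capture(n); crop(c,u,v,90,90,6,n+'r.png')
E
```

```text
time_s: 35.48
position: [0.5946, -0.3259, 0.1182]
tcp_rot: [[0.275, 0.001, 0.961], [-0.961, -0.0, 0.275], [0.001, -1.0, 0.001]]
force: [0.6, 0.6, -0.1]
opening: 0.514
t 35.48 TCP [ 0.5946 -0.3259  0.1182] yaw z 15.99 open 0.514 F [ 0.6  0.6 -0.1]
turn rotvec [-0.0008 -0.0002  0.0007] then shift cm [ 0.02 -0.08  0.03]
```

View pics/sider.png

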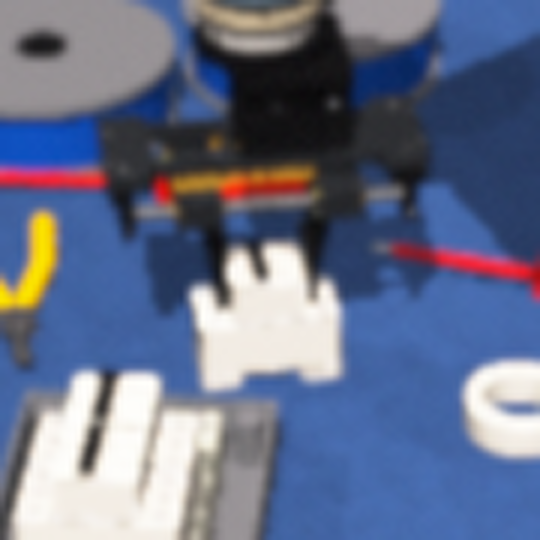

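```bash
python3 -m pendant '[[[0,-1,0],[0,0,0],0.7],[[0,-2,0],[0,0,0],0.7],[[0,-3,0],[0,0,0],0.7],[[0,-3,0],[0,0,0],0.7],[[0,-2,0],[0,0.11,0],0.7],[[0,0,0],[0,0.108,0],0.7],[[0,0,0],[0,0,0],0.7],[[0,0,0],[0,0,0],0.7]]'
python3 - <<'E'
from h import *
go(.6448,-.1545,.20,3.52)
E
```

```text
time_s: 36.2
position: [0.5935, -0.3253, 0.2278]
tcp_rot: [[0.064, -0.001, 0.998], [-0.998, 0.001, 0.064], [-0.001, -1.0, -0.001]]
force: [-0.4, -0.3, -2.5]
opening: 0.518
t 36.2 TCP [ 0.5935 -0.3253  0.2278] yaw z 3.67 open 0.518 F [-0.4 -0.3 -2.5]
turn rotvec [ 0.0014  0.0026 -0.001 ] then shift cm [-16.73   2.78   6.16]
```

```bash
python3 -m pendant '[[[-1,0,0.4],[0,0.002,0],0.7],[[-2,0,0.8],[0,0,0],0.7],[[-2.5,0,0.9],[0,0,0],0.7],[[-2.5,0,0.9],[0,0,0],0.7],[[-2.5,0,0.9],[0,0,0],0.7],[[-2.5,0,0.9],[0,0,0],0.7],[[-2,0,0.8],[0,0,0],0.7],[[-1.2,0,0.5],[0,0,0],0.7],[[-0.5,0.5,0.06],[0,0,0],0.7],[[0,1,0],[0,0,0],0.7],[[0,1,0],[0,0,0],0.7],[[0,0.2,0],[0,0,0],0.7],[[0,0,0],[0,0,0],0.7],[[0,0,0],[0,0,0],0.7],[[0,0,0],[0,0,0],0.7]]'
python3 - <<'E'
from h import *
go(.6448,-.1545,.168,3.52)
for n,u,v in [('side',190,110),('top',255,100)]:
    c=bot.capture(n); crop(c,u,v,110,100,6,n+'s.png')
E
```

```text
time_s: 37.45
position: [0.6459, -0.1565, 0.2009]
tcp_rot: [[0.058, 0.0, 0.998], [-0.998, -0.0, 0.058], [0.0, -1.0, 0.0]]
force: [-0.4, -0.2, -1.8]
opening: 0.519
t 37.45 TCP [ 0.6459 -0.1565  0.2009] yaw z 3.32 open 0.519 F [-0.4 -0.2 -1.8]
turn rotvec [-0.0004 -0.0036  0.0003] then shift cm [-0.21  3.29 -0.1 ]
```

View pics/sides.png

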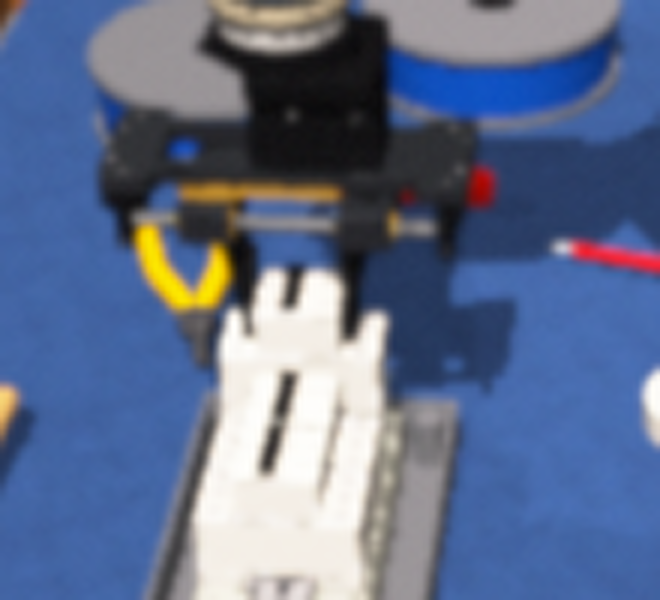

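View pics/tops.png

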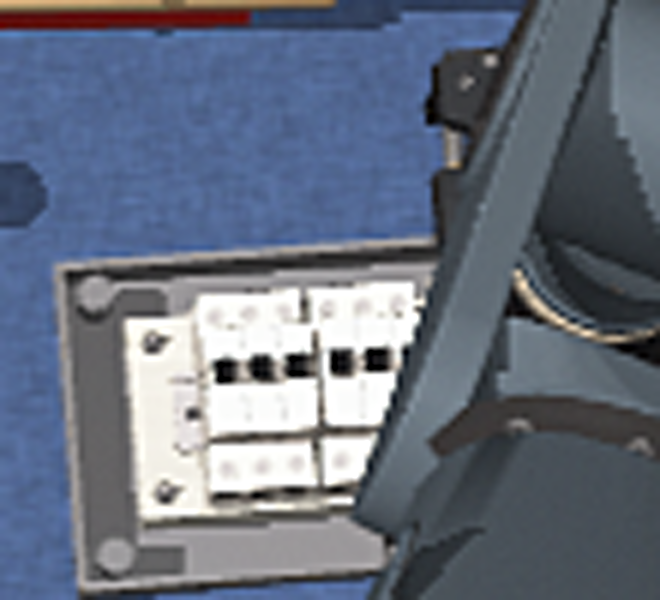

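```bash
python3 -m pendant '[[[-0.15,0.5,-0.08],[0,-0.003,0],0.7],[[0,0.6,0],[0,0,0],0.7],[[0,0.5,0],[0,0,0],0.7],[[0,0.3,0],[0,0,0],0.7],[[0,0.1,0],[0,0,0],0.7],[[0,0,0],[0,0,0],0.7],[[0,0,0],[0,0,0],0.7],[[0,0,0],[0,0,0],0.7]]'
python3 - <<'E'
from h import *
go(.6448,-.1545,.168,3.52)
for n,u,v in [('side',190,110)]:
    c=bot.capture(n); crop(c,u,v,110,100,6,n+'u.png')
E
```

```text
time_s: 38.22
position: [0.6452, -0.154, 0.1811]
tcp_rot: [[0.062, 0.001, 0.998], [-0.998, -0.0, 0.062], [0.0, -1.0, 0.001]]
force: [-0.2, 0.1, -1.7]
opening: 0.516
t 38.22 TCP [ 0.6452 -0.154   0.1811] yaw z 3.57 open 0.516 F [-0.2  0.1 -1.7]
turn rotvec [-0.0005  0.0008  0.0003] then shift cm [ 0.05  1.31 -0.04]
```

View pics/sideu.png

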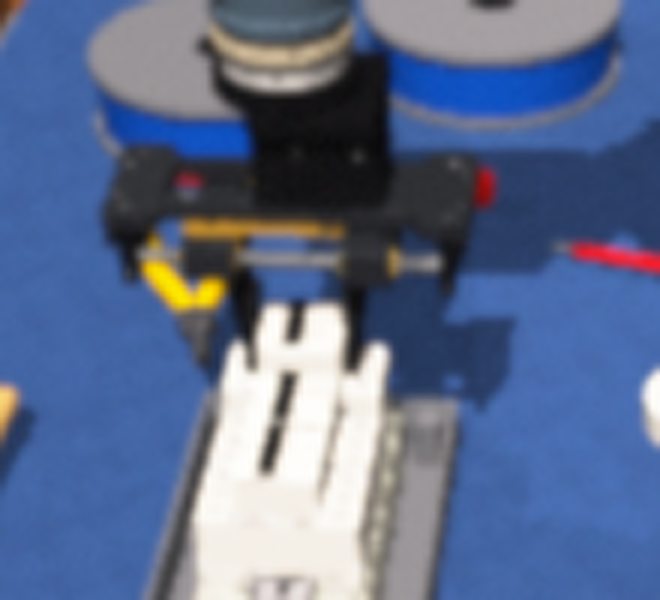

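```bash
python3 -m pendant '[[[0.05,0.2,-0.03],[0,0.001,0],0.7],[[0,0.2,0],[0,0,0],0.7],[[0,0.2,0],[0,0,0],0.7],[[0,0.2,0],[0,0,0],0.7],[[0,0.1,0],[0,0,0],0.7],[[0,0.1,0],[0,0,0],0.7],[[0,0.1,0],[0,0,0],0.7],[[0,0.1,0],[0,0,0],0.7],[[0,0.1,0],[0,0,0],0.7],[[0,0,0],[0,0,0],0.7],[[0,0,0],[0,0,0],0.7],[[0,0,0],[0,0,0],0.7]]'
python3 - <<'E'
from h import *
go(.6448,-.1545,.168,3.52)
E
```

```text
time_s: 39.27
position: [0.6448, -0.1545, 0.1681]
tcp_rot: [[0.061, 0.0, 0.998], [-0.998, -0.0, 0.061], [0.0, -1.0, 0.0]]
force: [-0.2, -0.4, -0.4]
opening: 0.514
t 39.27 TCP [ 0.6448 -0.1545  0.1681] yaw z 3.51 open 0.514 F [-0.2 -0.4 -0.4]
turn rotvec [-0.0003 -0.0002  0.0002] then shift cm [0.   0.01 0.  ]
```

```bash
python3 -m pendant '[[[0,0,0],[0,0,0],0.4],[[0,0,0],[0,0,0],0.2],[[0,0,0],[0,0,0],0.2],[[0,0,0],[0,0,0],0.2],[[0,-0.5,0],[0,0,0],0.2],[[0,-1.5,0],[0,0,0],0.2],[[0,-2.5,0],[0,0,0],0.2],[[0,-3,0],[0,0,0],0.2],[[0,-2,0],[0,0.1,0],0.3],[[0,0,0],[0,0.11,0],0.3],[[0,0,0],[0,0.11,0],0.3],[[0,0,0],[0,0.11,0],0.3],[[0,0,0],[0,0.11,0],0.3],[[0,0,0],[0,0.11,0],0.3],[[0,0,0],[0,0.11,0],0.3],[[0,0,0],[0,0.11,0],0.3],[[0,0,0],[0,0.11,0],0.3],[[0,0,0],[0,0.11,0],0.3],[[0,0,0],[0,0.11,0],0.3],[[0,0,0],[0,0.11,0],0.3]]'
python3 - <<'E'
from h import *
go(.5765,.277,.20,-71.6)
E
```

```text
time_s: 40.93
position: [0.6447, -0.1545, 0.2633]
tcp_rot: [[-0.95, 0.0, 0.311], [-0.311, -0.0, -0.95], [-0.0, -1.0, 0.0]]
force: [-0.3, -0.2, -0.6]
opening: 0.701
t 40.93 TCP [ 0.6447 -0.1545  0.2633] yaw z -71.87 open 0.701 F [-0.3 -0.2 -0.6]
turn rotvec [-0.0003 -0.0046 -0.0004] then shift cm [ -7.15   6.33 -43.1 ]
```

```bash
python3 -m pendant '[[[-0.3,0,-1.5],[0,-0.0046,0],0.3],[[-0.4,0,-2.5],[0,0,0],0.3],[[-0.5,0,-3],[0,0,0],0.3],[[-0.5,0,-3],[0,0,0],0.3],[[-0.5,0,-3],[0,0,0],0.3],[[-0.5,0,-3],[0,0,0],0.3],[[-0.5,0,-3],[0,0,0],0.3],[[-0.5,0,-3],[0,0,0],0.3],[[-0.5,0,-3],[0,0,0],0.3],[[-0.5,0,-3],[0,0,0],0.3],[[-0.5,0,-3],[0,0,0],0.3],[[-0.5,0,-3],[0,0,0],0.3],[[-0.5,0,-3],[0,0,0],0.3],[[-0.5,0,-2.5],[0,0,0],0.3],[[-0.45,1,-2],[0,0,0],0.3],[[0,2,-1.5],[0,0,0],0.3],[[0,2,0],[0,0,0],0.3],[[0,1,0],[0,0,0],0.3],[[0,0,0],[0,0,0],0.3],[[0,0,0],[0,0,0],0.3]]'
python3 - <<'E'
from h import *
go(.5765,.277,.108,-71.6)
for n,u,v in [('side',150,220),('top',235,110)]:
    c=bot.capture(n); crop(c,u,v,150,120,5,n+'v.png')
E
```

```text
time_s: 42.6
position: [0.5742, 0.2758, 0.2027]
tcp_rot: [[-0.947, -0.001, 0.322], [-0.322, -0.0, -0.947], [0.001, -1.0, -0.0]]
force: [0.1, 0.0, 0.5]
opening: 0.701
t 42.6 TCP [0.5742 0.2758 0.2027] yaw z -71.22 open 0.701 F [0.1 0.  0.5]
turn rotvec [0.0001 0.0066 0.001 ] then shift cm [-0.26  9.47 -0.04]
```

View pics/sidev.png

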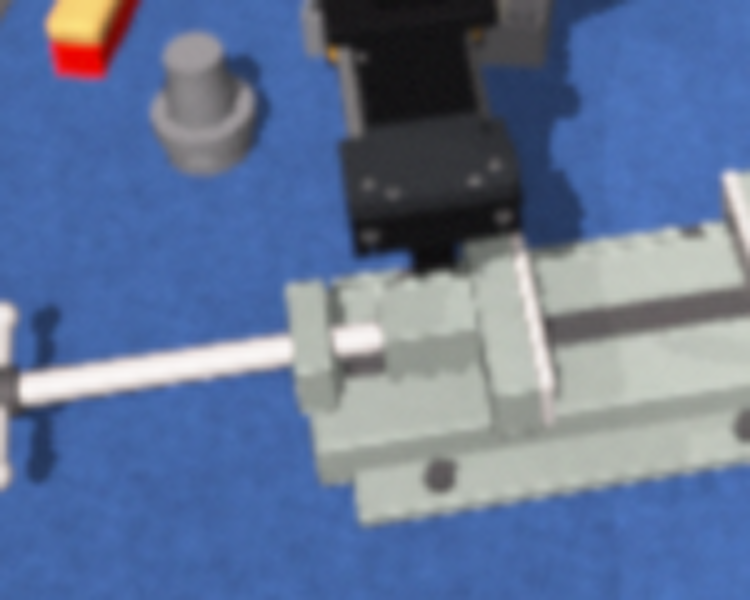

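View pics/topv.png

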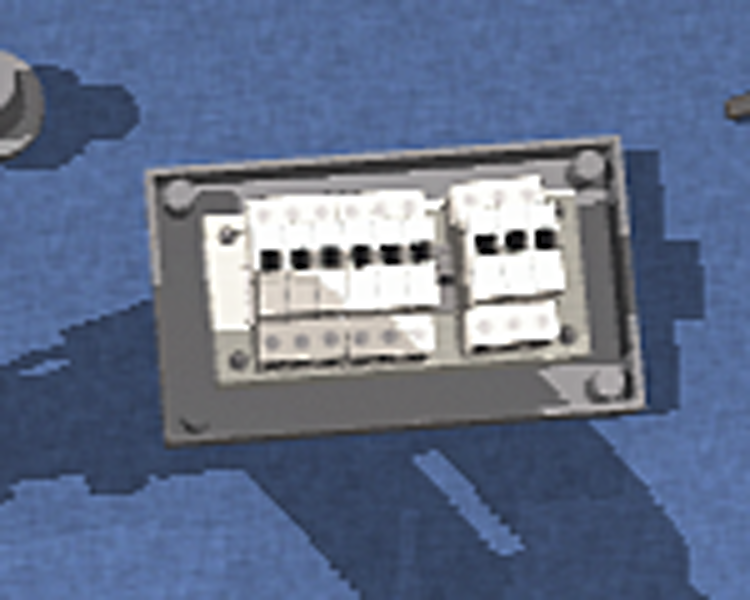

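Run:
```python
from h import *
ct=bot.capture('top'); crop(ct,270,135,85,60,9,'tw.png')
cs=bot.capture('side'); crop(cs,205,150,70,70,8,'sw.png')
```

```text
(no output)
```

View pics/tw.png

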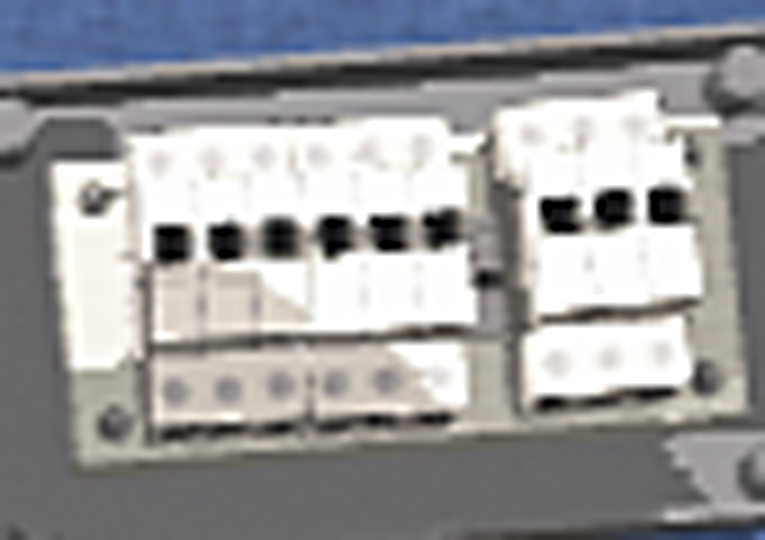

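View pics/sw.png

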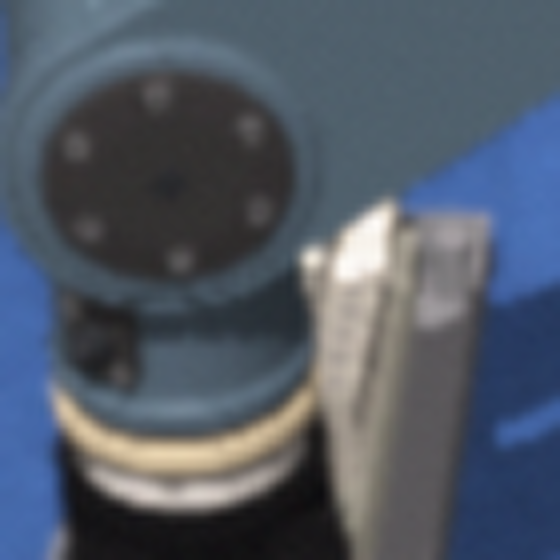

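Run:
```python
from h import *
ct=bot.capture('top')
H=pts(ct,[(95,198),(115,423),(708,377)],(270,135),9,.044)
ctr=(H[0]+H[2])/2; print('chassis c',ctr.round(4))
a=np.radians(3.6);ex=np.array([np.cos(a),np.sin(a)]);ey=np.array([-ex[1],ex[0]])
for n,L in dict(A=[(173,243),(226,240),(280,237)],B=[(334,234),(388,232),(441,227)],C=[(560,214),(613,208),(666,205)]).items():
    P=pts(ct,L,(270,135),9,.126)[:,:2]-ctr[:2]; d=P[0]-P[2]
    print(n,'x %.4f y %.4f'%(P.mean(0)@ex,P.mean(0)@ey),'yaw of y rel',np.degrees(np.arctan2(-d@ex,d@ey)).round(1))
```

```text
chassis c [ 0.6406 -0.1052  0.044 ]
A x 0.0033 y 0.0581 yaw of y rel -1.3
B x 0.0023 y 0.0133 yaw of y rel -0.7
C x 0.0035 y -0.0496 yaw of y rel 0.4
```

A and B now stand against each other and have shifted together towards +y: A is at y = +58 mm, B at +13 mm and C at -50 mm. All are within the 64 mm limit and still on the rail, so nothing needs mending. Next I close the vise.

```bash
python3 -m pendant '[[[-0.15,2,0],[0,0.0,0],0.3],[[0,2,0],[0,0,0],0.3],[[0,2,0],[0,0,0],0.3],[[0,1.5,0],[0,0,0],0.3],[[0,1,0],[0,0,0],0.3],[[0,0.5,0],[0,0,0],0.3],[[0,0,0],[0,0,0],0.3],[[0,0,0],[0,0,0],0.3],[[0,0,0],[0,0,0],0.3]]'
python3 - <<'E'
from h import *
go(.5765,.277,.108,-71.6)
E
```

```text
time_s: 43.6
position: [0.5768, 0.2764, 0.114]
tcp_rot: [[-0.947, 0.002, 0.321], [-0.321, 0.001, -0.947], [-0.002, -1.0, 0.0]]
force: [0.7, 0.2, -0.2]
opening: 0.702
t 43.6 TCP [0.5768 0.2764 0.114 ] yaw z -71.29 open 0.702 F [ 0.7  0.2 -0.2]
turn rotvec [-0.0001  0.0054 -0.0024] then shift cm [ 0.01  0.6  -0.06]
```

```bash
python3 -m pendant '[[[0,0.5,-0.05],[0,0.005,0],0.3],[[0,0,0],[0,0,0],0.3],[[0,0,0],[0,0,0],0.6],[[0,0,0],[0,0,0],0.8],[[0,0,0],[0,0,0],0.8],[[0,0,0],[0,0,0],0.8],[[0,0,0],[0,0,0],0.8],[[0,0,0],[0,0,0],0.8],[[0,0,0],[0,0,0],0.8]]'
python3 - <<'E'
from h import *
go(.5765,.277,.108,-71.6)
E
```

```text
time_s: 44.35
position: [0.576, 0.2764, 0.108]
tcp_rot: [[-0.949, 0.0, 0.316], [-0.316, -0.001, -0.949], [-0.0, -1.0, 0.001]]
force: [0.3, -1.5, 0.3]
opening: 0.412
t 44.35 TCP [0.576  0.2764 0.108 ] yaw z -71.55 open 0.412 F [ 0.3 -1.5  0.3]
turn rotvec [-0.0006  0.0008 -0.0001] then shift cm [-0.07 -0.   -0.04]
```

```bash
python3 -m pendant '[[[0.3,0,0],[0,0,0],0.8],[[0.5,0,0],[0,0,0],0.8],[[0.6,0,0],[0,0,0],0.8],[[0.6,0,0],[0,0,0],0.8],[[0.6,0,0],[0,0,0],0.8],[[0.6,0,0],[0,0,0],0.8],[[0.6,0,0],[0,0,0],0.8],[[0.6,0,0],[0,0,0],0.8],[[0.6,0,0],[0,0,0],0.8],[[0.6,0,0],[0,0,0],0.8],[[0.6,0,0],[0,0,0],0.8],[[0.6,0,0],[0,0,0],0.8],[[0.6,0,0],[0,0,0],0.8],[[0.6,0,0],[0,0,0],0.8],[[0.6,0,0],[0,0,0],0.8],[[0.6,0,0],[0,0,0],0.8],[[0.6,0,0],[0,0,0],0.8],[[0.5,0,0],[0,0,0],0.8],[[0,0,0],[0,0,0],0.8]]'
python3 - <<'E'
from h import *
go(.4674,.2407,.108,-71.6)
E
```

```text
time_s: 45.93
position: [0.4807, 0.2444, 0.1079]
tcp_rot: [[-0.949, 0.007, 0.316], [-0.316, 0.001, -0.949], [-0.007, -1.0, 0.001]]
force: [6.0, -0.2, -5.3]
opening: 0.41
t 45.93 TCP [0.4807 0.2444 0.1079] yaw z -71.57 open 0.41 F [ 6.  -0.2 -5.3]
turn rotvec [-0.0008  0.0005 -0.0069] then shift cm [ 1.38 -0.01 -0.07]
```

```bash
python3 -m pendant '[[[0.2,0,0],[0,0,0],0.8],[[0.2,0,0],[0,0,0],0.8],[[0.2,0,0],[0,0,0],0.8],[[0.2,0,0],[0,0,0],0.8],[[0.2,0,0],[0,0,0],0.8],[[0.1,0,0],[0,0,0],0.8],[[0,0,0],[0,0,0],0.8],[[0,0,0],[0,0,0],0.8]]'
python3 - <<'E'
from h import *
go(.4674,.2407,.108,-71.6)
E
python3 -m pendant '[[[0.1,0,0],[0,0,0],0.8],[[0.1,0,0],[0,0,0],0.8],[[0.1,0,0],[0,0,0],0.8],[[0,0,0],[0,0,0],0.8],[[0,0,0],[0,0,0],0.8]]'
python3 - <<'E'
from h import *
go(.4674,.2407,.108,-71.6)
E
```

```text
time_s: 46.6
position: [0.4712, 0.2412, 0.1079]
tcp_rot: [[-0.949, 0.008, 0.316], [-0.316, 0.002, -0.949], [-0.008, -1.0, 0.001]]
force: [7.0, 0.1, -6.3]
opening: 0.413
t 46.6 TCP [0.4712 0.2412 0.1079] yaw z -71.58 open 0.413 F [ 7.   0.1 -6.3]
turn rotvec [-0.0008  0.0003 -0.0083] then shift cm [ 0.38 -0.01 -0.07]
time_s: 47.02
position: [0.4685, 0.2403, 0.1079]
tcp_rot: [[-0.949, 0.008, 0.316], [-0.316, 0.002, -0.949], [-0.009, -1.0, 0.001]]
force: [8.1, -0.1, -6.9]
opening: 0.41
t 47.02 TCP [0.4685 0.2403 0.1079] yaw z -71.58 open 0.41 F [ 8.1 -0.1 -6.9]
turn rotvec [-0.0008  0.0003 -0.0086] then shift cm [ 0.09 -0.01 -0.07]
```

```bash
python3 -m pendant '[[[0.1,0,0],[0,0,0],0.8],[[0.1,0,0],[0,0,0],0.8],[[0,0,0],[0,0,0],0.8],[[0,0,0],[0,0,0],0.8]]'
python3 - <<'E'
from h import *
go(.4674,.2407,.108,-71.6)
E
python3 -m pendant '[[[0.1,0,0],[0,0,0],0.8],[[0.1,0,0],[0,0,0],0.8],[[0,0,0],[0,0,0],0.8],[[0,0,0],[0,0,0],0.8]]'
python3 - <<'E'
from h import *
go(.4674,.2407,.108,-71.6)
c=bot.capture('side'); crop(c,190,230,150,110,5,'sx.png')
E
```

```text
time_s: 47.35
position: [0.4666, 0.2397, 0.1079]
tcp_rot: [[-0.949, 0.008, 0.316], [-0.316, 0.002, -0.949], [-0.009, -1.0, 0.001]]
force: [7.8, 0.1, -6.2]
opening: 0.414
t 47.35 TCP [0.4666 0.2397 0.1079] yaw z -71.58 open 0.414 F [ 7.8  0.1 -6.2]
turn rotvec [-0.0008  0.0003 -0.0086] then shift cm [-0.11 -0.01 -0.07]
time_s: 47.68
position: [0.4661, 0.2395, 0.1079]
tcp_rot: [[-0.949, 0.012, 0.316], [-0.316, 0.003, -0.949], [-0.012, -1.0, 0.001]]
force: [9.6, 0.7, -9.9]
opening: 0.412
t 47.68 TCP [0.4661 0.2395 0.1079] yaw z -71.59 open 0.412 F [ 9.6  0.7 -9.9]
turn rotvec [-0.0008  0.0002 -0.0121] then shift cm [-0.16 -0.01 -0.07]
```

View pics/sx.png

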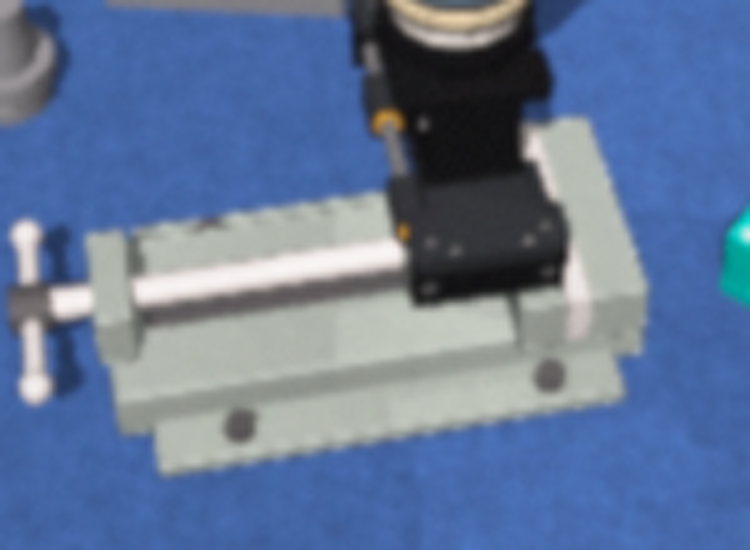

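The jaw has stopped and the force is rising, so the vise is shut. I'll release and retreat.

```bash
python3 -m pendant '[[[-0.15,0,0],[0,0,0],0.8],[[0,0,0],[0,0,0],0.5],[[0,0,0],[0,0,0],0.3],[[0,0,0],[0,0,0],0.3],[[0,0,0],[0,0,0],0.3],[[0,-0.5,0],[0,0,0],0.3],[[0,-1.5,0],[0,0,0],0.3],[[0,-3,0],[0,0,0],0.3],[[0,-3,0],[0,0,0],0.3],[[0,-3,0],[0,0,0],0.3],[[0,-3,0],[0,0,0],0.3],[[0,-2,-2],[0,0,0],0.3],[[0,0,-3],[0,0,0],0.3],[[0,0,-3],[0,0,0],0.3],[[0,0,-3],[0,0,0],0.3],[[0,0,-3],[0,0,0],0.3],[[0,0,-2],[0,0,0],0.3],[[0,0,0],[0,0,0],0.3],[[0,0,0],[0,0,0],0.3]]'
python3 - <<'E'
from h import *
go(.4674,.2407,.108,-71.6)
for n in ['top','side']:
    c=bot.capture(n); cv2.imwrite(f'pics/{n}y.png',c['img'][:,:,::-1])
    if n=='top': crop(c,270,135,85,60,9,'ty.png')
    else: crop(c,190,150,150,110,5,'sy.png')
E
```

```text
time_s: 49.32
position: [0.4109, 0.3912, 0.268]
tcp_rot: [[-0.948, -0.0, 0.319], [-0.319, -0.001, -0.948], [0.0, -1.0, 0.0]]
force: [0.4, -0.2, 0.1]
opening: 0.696
t 49.32 TCP [0.4109 0.3912 0.268 ] yaw z -71.43 open 0.696 F [ 0.4 -0.2  0.1]
turn rotvec [-0.0005  0.003   0.0003] then shift cm [-0.61 16.   16.07]
```

View pics/topy.png

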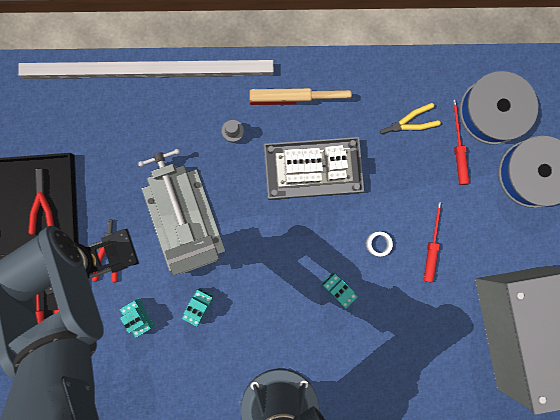

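View pics/sidey.png

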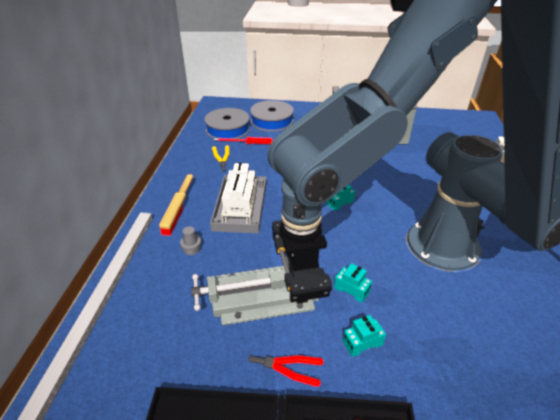

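View pics/ty.png

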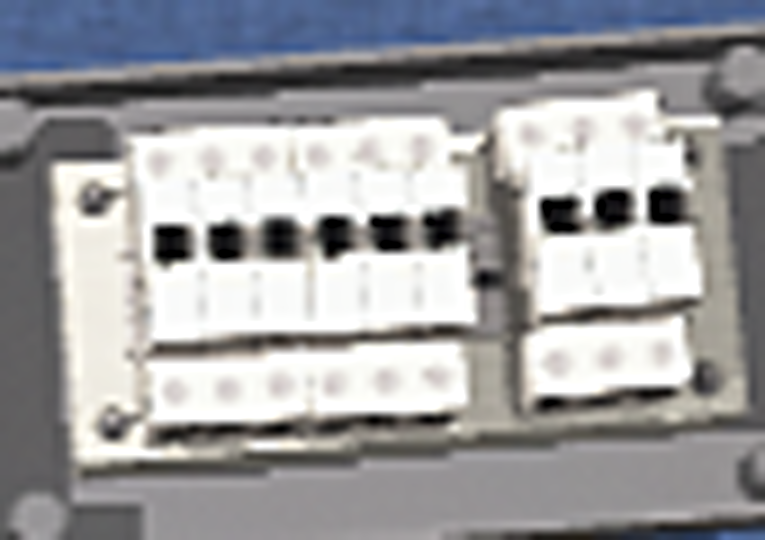

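View pics/sy.png

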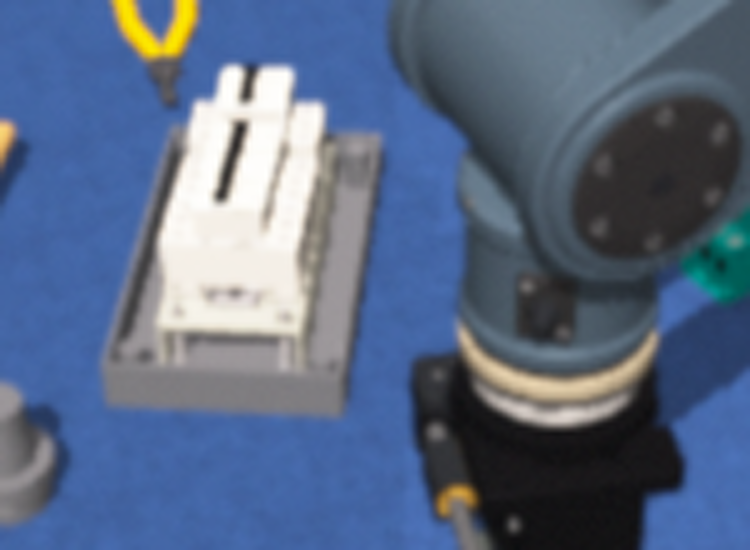

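Run:
```python
from h import *
cs=bot.capture('side')
a=np.radians(3.55);ex=np.array([np.cos(a),np.sin(a)]);ey=np.array([-ex[1],ex[0]]);m=np.array([.6415,-.1038])
u0,v0,s=215,155,9
im=cv2.resize(cs['img'][v0:v0+65,u0:u0+60,::-1],None,fx=s,fy=s,interpolation=cv2.INTER_CUBIC)
def pt(x,y,z,col):
    q=(proj(cs,[*(m+ex*x+ey*y),z])-[u0,v0]+.5)*s; cv2.circle(im,tuple(int(k) for k in q),4,col,1)
for y0,col in [(.058,(0,0,255)),(.0132,(0,160,0)),(-.0496,(255,0,0))]:
    for sx in (-1,1):
        pt(sx*.0425,y0+.0225,.05,col);pt(sx*.0425,y0+.0225,.095,col);pt(sx*.0225,y0+.0225,.122,col);pt(sx*.0225,y0-.0225,.122,col)
cv2.imwrite('pics/ov.png',im)
```

```text
(no output)
```

View pics/ov.png

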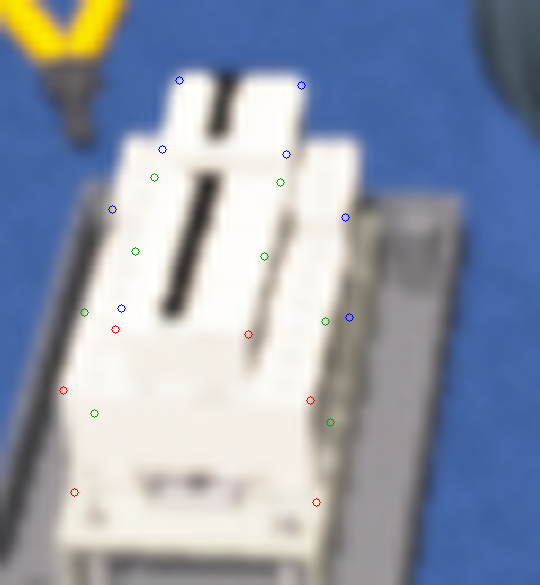

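Run:
```python
from h import *
c=bot.capture('top'); crop(c,130,140,100,145,4,'tz.png')
s=bot.read_state(); print(np.abs(s['qvel']).max(), s['time_s'])
```

```text
0.2874073800350971 49.5167
```

View pics/tz.png

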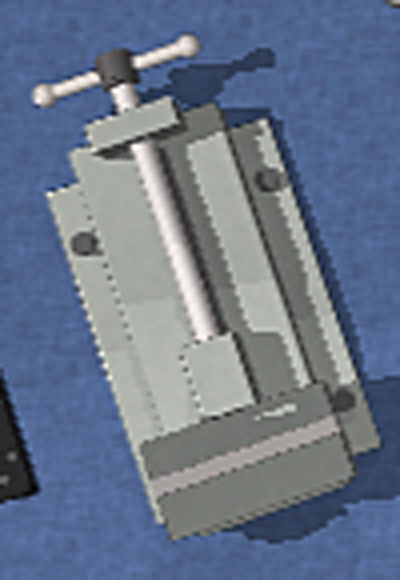

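The two pale jaw liners meet as one band with no dark gap, and the jaw stalled after 116 mm of travel from an opening of about 115 mm, so the vise is shut. I'll hand in.

Run:
```python
from rig import bot
print(bot.hand_in())
```

```text
the job is handed in; nothing more can be done
None
```

I did every step of the job and handed it in at about 50 s of the 210 s; no verdict was reported.

**What was done:** I slid the jaw open to about 115 mm with the chassis still standing on the bed. I then lifted the chassis by its rail and seated it over the four studs; it met no resistance on the way down. All three white switches went onto the rail. I pushed the vise shut until it stalled after 116 mm of travel, then moved the arm clear.

**Last checks:**
- **Chassis:** it is level in the back-box, and the stud tips show in the holes that are in view.
- **Switches:** their centres are at about y = +58, +13 and -50 mm on the rail, within the 64 mm limit. Their tilt against the rail is at most 1.3 degrees, and their heights match the fitted position in the side view.
- **Vise:** the jaw liners meet with no visible gap.
- **Bystanders:** they look to be where they lay, though I did not measure them and the arm partly hid the cutters in the last top view.

**What disagreed:**
- **Shifted switches:** I placed the first two at +50 and 0 mm, but after I left they had slid together to +58 and +13 mm. I took this for the announced knock. They were still within limits, so I left them.
- **Cameras:** the top and side views differed by about 2 mm. I averaged them, and the grip positions agreed with the average.

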